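Set and clamp the diverter, then tip the used tubes into the yellow tub

ROBOT

A 6-joint arm with a two-finger parallel gripper is mounted at the origin on the work surface. World frame = base frame: x ahead of the robot, y to its left, z up, the work surface at z = 0. Lengths are in mm, angles in rad, forces in N, time in s.
With the tool pointing down it reaches from about 350 to 975 mm from the base axis. Payload 7.1 kg.
Tool frame: the origin (TCP) lies on the mounting face of the last link; the fingertips stand 182 mm ahead of it and the grasp point (between the pads) lies 163 mm ahead of it (ctrl.finger_overhang is the distance from the TCP to the fingertips, in mm); z points along the fingers, y is the direction in which the jaws open and shut (so a half turn about z gives the same grasp; the last joint's range is limited). The gripper opens to 88 mm and grips with 3 to 60 N. Pads are 20 mm wide; open, the fingers measure 115 mm over their backs; the gripper's body (75 mm by 178 mm) begins 61 mm behind the grasp point.
Start: joints at [1.176, 0.423, 1.63, -0, 1.089, -0.019], TCP at [229.354, 581.38, 404.675] pointing down, gripper open.
Joint ranges: [-3, 3], [-0.9, 2.11], [0.09, 2.58], [-1.31, 4.45], [0.11, 2.69], [-2.54, 2.54]. Speed limits (rad/s): [2.39, 2.39, 3.01, 3.14, 3.14, 3.14].

INTERFACE

Orientations are given as a rotation vector (axis times angle).
In Python, from workcell import ctrl, viewer, recognise gives the robot as it stands.
- The arm moves only by the shell command python3 -m handwheel 'ROWS'. ROWS is JSON, a list of rows, each an object of numbers: "gripper": the closure, from 0 (fully open) to 1 (shut); "tx", "ty", "tz": the shift along the tool's x, y, z in m; "rx", "ry", "rz": the turn, a rotation vector about the tool's x, y, z in degrees. In form: [{"gripper": .., "tx": .., "ty": .., "tz": .., "rx": .., "ry": .., "rz": ..}, ...]. A call has 1 to 8 rows; each row shifts and turns the commanded pose from where the row before left it, along the tool's axes as they then stand; what a row does not reach is not made up. A row lasts 1/8 s, in which the tool goes at most 62.5 mm and 10.7 degrees, less where a joint would pass 70% of its speed; a pose out of reach is approached as far as the arm can. A call with a gripper value outside its range is refused whole. The fingers move at their own pace and stop on an object; the grip force is fixed at half the most. Time passes only in rows, so rows that do not move let the fingers close. It gives the time, the measured TCP pose, the force and the opening at its end, in the units of the state.
- ctrl.get_obs(): the state, without advancing time (a new reading comes with each control period).
- viewer.get_image(name): name is "side" or "top" or "wrist"; returns a dict with "image" (400x640x3 uint8, red, green, blue), "range_z" (400x640 float32, mm along the optical axis (not along the pixel's ray), 0 where there is no reading), "vfov" (degrees; the focal length in pixels is half the picture's height over the tangent of half this angle, whatever the lens; pixels are square), "cx", "cy" (the principal point, pixels), "extrinsics" (4x4, takes a point from world to camera coordinates); the wrist camera has in their place "T_tool_cam" (4x4, takes a point from camera to tool coordinates, whose origin is the TCP and whose axes are the flange's). Camera axes: x right, y up, looking along -z (the intrinsics and any distortion apply to the point x, -y, -z); pixel columns grow to the right and rows downward; lengths in mm; the calibration is good to about 2 mm. A picture is of the moment at which its call begins: read the wrist's pose just before it.
- ctrl.close_job(): hands the job in, once; it reports no verdict.
Trained networks look in a picture, given as the dict that the camera call returned (one of the last four; its "shot" number tells which), for a name from the list of things; names that differ only in an ending like _2 or _b are one class to them, and where a whole thing is asked for, a point or a joint stands for the part that bears it (a point fixed in the world has none). Each returns a list of dicts, best first, with "p" (0 to 1); they miss things now and then, are a little off and sometimes report something else, mostly with a low value. They report only what shows in the picture. A call takes as long as a camera call. They do not tell look-alikes from the thing itself.
- recognise(picture, name): "xy" ([column, row] as shares, 0 to 1, of the picture: columns of its width, rows of its height, amid what is visible of it).
The state is a dict: "t": time; "qpos": joint angles; "qvel": joint speeds; "joint_torque": joint torques, N m; "ee_pos": TCP position; "orientation": TCP orientation; "ft_force": force on the tool from outside, world axes, zero at the start; "moment": the same for the moment, N m; "width": finger opening in mm.
Only numpy, scipy, OpenCV 4.12 (cv2) and the standard library are available. Lean on these libraries where they do the work, as an engineer would, in place of code of your own. Each camera call takes 0.05 s, during which the arm holds its last target.

TASK

The five used sample tubes in the white scoop have to go down the drop chute into the yellow tub. Swing the diverter's hand lever hard over to its stop so that the chute feeds the yellow tub, turn the red cam lever until the clamp has taken up its gap and grips the flap firmly (about 5 N of effort at the lever) without overrunning it, then tip all five tubes from the scoop into the top of the chute. Stand the empty scoop upright on the bench again, the flap still set and clamped, and leave the other things where they are.

Things in the scene. Friction and masses are not known exactly. Their poses are not given: they have to be found in the camera images.
- chute: Two-way drop chute of sheet steel on a post, fixed. Origin on the bench under its middle; z up, y to one outlet (the other is at -y), x away from the robot. Its front sheet (x = -58 mm), with hand lever and clamp, faces the robot; the rear one is clear. Each outlet slides down sideways and ends over a tub 122 mm from the middle.
- hopper (a point): Centre of the funnel mouth on top of the chute, level with its rim 250 mm above the bench. The mouth measures 110 mm along the chute's x and about 165 mm along y; the throat below it 110 by 120 mm.
- flap (a joint): Angle of the orange diverter flap and its hand lever, which lean together, rad. 0 upright; positive: leaning to the chute's +y, closing the +y outlet, so parts run out at -y; negative: the reverse. Stops at -0.72 and +0.72, where the flap rests on the throat wall. Stiff (about 1.5 N at the knob); stays where left.
- shaft (a point): Where the hand lever sits on the flap's level shaft, which runs along the chute's x, 145 mm above the bench at the fork of the outlets; this point is at chute x = -85 mm.
- flap_knob (a point): Centre of the black ball (28 mm) on top of the flap's hand lever, 150 mm from the shaft; it swings in the chute's y-z plane at chute x = -85 mm, 27 mm clear of the front sheet. Below it the lever is a flat bar 14 mm wide and 8 mm thick.
- cam (a joint): Angle of the clamp's red cam lever, rad: 0 open to 1.95, anticlockwise from above. It turns freely (0.5 N at its grip) until the pad touches, at about 0.6 to 1.35 rad: the clamp's setting differs each time. Then the effort at the grip rises, about 2 N for each 25 N of pad force. Tight is 4 to 6 N at the grip, 0.2 to 0.4 rad past the touch; beyond 10 N it is overrun. Holds itself when let go.
- cam_grip (a point): Middle of the red upright grip pin (18 mm thick, from 98 to 134 mm above the bench) at the end of the cam lever, 100 mm from its pivot; this point is 116 mm up. The arm under it is 8 mm thick, upper face at 98 mm.
- cam_pivot (a point): The cam lever's vertical axis, 116 mm above the bench, in front of the chute. Seen in the chute's frame the lever points from here at bearing 135 degrees plus its joint value (0 = chute's +x, 90 = +y): it starts to the front left and swings through the front towards the right.
- pad: The clamp's dark brake pad, 26 by 22 mm, origin in its middle 81 mm above the bench before the aluminium quadrant plate that turns with the flap. The cam presses it on that plate through stiff springs; it should press with 20 to 130 N. It need not be touched.
- yellow_tub_in (a point): Centre of the inner floor of the yellow waste tub: open box 150 by 140 mm, 70 mm high, walls and floor 4 mm, fixed under one of the outlets.
- blue_tub_in (a point): Centre of the inner floor of the blue wash-up tub, same size, fixed under the other outlet.
- scoop_grip (a point): White hand scoop (0.18 kg): point in its black handle bar over the balance point, 70 mm above the underside. x towards the open mouth, y across, z up. The bar is 18 mm wide, 16 mm high and runs from 62 mm behind to 28 mm ahead of this point, on a post at its rear end. Tray 74 mm wide, walls 32 mm high at sides and back, back wall 62 mm behind this point.
- scoop_lip (a point): Middle of the scoop's pouring lip at its open front, 80 mm ahead of and 58 mm below the grip point; the last 40 mm of the floor slope up to it by 14 degrees, so tubes stay in while it is level. The tubes slide easily: about 45 degrees of tilt empties it.
- tube0_mid (a point): Middle of a capped sample tube (diameter 12 mm, 44 mm long, 12 g), one of five lying lengthwise side by side in the scoop; its x runs along the tube.
- tube1_mid (a point): Middle of a capped sample tube (diameter 12 mm, 44 mm long, 12 g), one of five lying lengthwise side by side in the scoop; its x runs along the tube.
- tube2_mid (a point): Middle of a capped sample tube (diameter 12 mm, 44 mm long, 12 g), one of five lying lengthwise side by side in the scoop; its x runs along the tube.
- tube3_mid (a point): Middle of a capped sample tube (diameter 12 mm, 44 mm long, 12 g), one of five lying lengthwise side by side in the scoop; its x runs along the tube.
- tube4_mid (a point): Middle of a capped sample tube (diameter 12 mm, 44 mm long, 12 g), one of five lying lengthwise side by side in the scoop; its x runs along the tube.
- reagent: Amber bottle with blue cap, diameter 64 mm, 130 mm high; origin centre of underside. Not part of the job.
- tip_box: Blue tip box 125 by 85 by 46 mm; origin centre of underside. Not part of the job.
- tube_rack: Green tube rack 70 by 160 mm, 54 mm high; origin centre of underside. Not part of the job.
Mind the look-alikes: they are no part of the job. What is meant by the part that bears scoop_grip is not purple, and is the larger of those in its own colour. Of the things like the part that bears yellow_tub_in, leave any that is turquoise; of the rest the larger one is meant.

How it is judged (in metres and radians):
On the way, in this order (a step that is already met when the one before it is completed fails the run):
1. the flap is hard over at the stop that feeds the yellow tub (((y of yellow_tub_in in the frame of chute above 0 m and value of joint flap below -0.66 rad) or (y of yellow_tub_in in the frame of chute below 0 m and value of joint flap above 0.66 rad))), for 0.2 s.
2. the cam clamp grips the flap (pad force over 20 N) (contact force between pad and anything else above 20 N), for 0.3 s.
3. tubes drop through the throat of the chute (((x of tube0_mid in the frame of chute between -0.056 and 0.056 m and y of tube0_mid in the frame of chute between -0.062 and 0.062 m and z of tube0_mid in the frame of chute between 0.13 and 0.23 m) or (x of tube1_mid in the frame of chute between -0.056 and 0.056 m and y of tube1_mid in the frame of chute between -0.062 and 0.062 m and z of tube1_mid in the frame of chute between 0.13 and 0.23 m) or (x of tube2_mid in the frame of chute between -0.056 and 0.056 m and y of tube2_mid in the frame of chute between -0.062 and 0.062 m and z of tube2_mid in the frame of chute between 0.13 and 0.23 m) or (x of tube3_mid in the frame of chute between -0.056 and 0.056 m and y of tube3_mid in the frame of chute between -0.062 and 0.062 m and z of tube3_mid in the frame of chute between 0.13 and 0.23 m) or (x of tube4_mid in the frame of chute between -0.056 and 0.056 m and y of tube4_mid in the frame of chute between -0.062 and 0.062 m and z of tube4_mid in the frame of chute between 0.13 and 0.23 m))).
At the end, for the whole second after the job is handed in: All five tubes lie in the yellow tub; the flap is at the stop (0.66 rad or more) that feeds the yellow tub; the clamp's pad presses with 20 to 130 N; the scoop stands upright (within 0.1 rad) on the bench, its grip point 64 to 76 mm up (((y of yellow_tub_in in the frame of chute above 0 m and value of joint flap below -0.66 rad) or (y of yellow_tub_in in the frame of chute below 0 m and value of joint flap above 0.66 rad)) and contact force between pad and anything else between 20 and 130 N and x of tube0_mid in the frame of yellow_tub_in between -0.078 and 0.078 m and y of tube0_mid in the frame of yellow_tub_in between -0.072 and 0.072 m and z of each of tube0_mid, tube1_mid, tube2_mid, tube3_mid, tube4_mid in the frame of yellow_tub_in below 0.06 m and x of tube1_mid in the frame of yellow_tub_in between -0.078 and 0.078 m and y of tube1_mid in the frame of yellow_tub_in between -0.072 and 0.072 m and x of tube2_mid in the frame of yellow_tub_in between -0.078 and 0.078 m and y of tube2_mid in the frame of yellow_tub_in between -0.072 and 0.072 m and x of tube3_mid in the frame of yellow_tub_in between -0.078 and 0.078 m and y of tube3_mid in the frame of yellow_tub_in between -0.072 and 0.072 m and x of tube4_mid in the frame of yellow_tub_in between -0.078 and 0.078 m and y of tube4_mid in the frame of yellow_tub_in between -0.072 and 0.072 m and angle between scoop_grip's own z axis and vertical below 0.1 rad and height (world z) of scoop_grip between 0.064 and 0.076 m); the robot touches nothing.
It fails at once if the cam is overrun (pad force over 150 N) (contact force between pad and anything else above 150 N).
It fails at once if a tube falls into the blue tub ((x of tube0_mid in the frame of blue_tub_in between -0.078 and 0.078 m and y of tube0_mid in the frame of blue_tub_in between -0.072 and 0.072 m and z of tube0_mid in the frame of blue_tub_in below 0.06 m) or (x of tube1_mid in the frame of blue_tub_in between -0.078 and 0.078 m and y of tube1_mid in the frame of blue_tub_in between -0.072 and 0.072 m and z of tube1_mid in the frame of blue_tub_in below 0.06 m) or (x of tube2_mid in the frame of blue_tub_in between -0.078 and 0.078 m and y of tube2_mid in the frame of blue_tub_in between -0.072 and 0.072 m and z of tube2_mid in the frame of blue_tub_in below 0.06 m) or (x of tube3_mid in the frame of blue_tub_in between -0.078 and 0.078 m and y of tube3_mid in the frame of blue_tub_in between -0.072 and 0.072 m and z of tube3_mid in the frame of blue_tub_in below 0.06 m) or (x of tube4_mid in the frame of blue_tub_in between -0.078 and 0.078 m and y of tube4_mid in the frame of blue_tub_in between -0.072 and 0.072 m and z of tube4_mid in the frame of blue_tub_in below 0.06 m)).
It fails at once if the amber bottle is disturbed (moved 30 mm) (distance of reagent from where it was at the start of the episode above 0.03 m).
It fails at once if the blue tip box is disturbed (moved 30 mm) (distance of tip_box from where it was at the start of the episode above 0.03 m).
It fails at once if the green tube rack is disturbed (moved 30 mm) (distance of tube_rack from where it was at the start of the episode above 0.03 m).
It also fails if it takes over 72 s, if anything falls off the work surface, if the arm or the gripper's body presses on something with over 40 N, if the wrist force passes 120 N, or if a joint passes its speed limit or range.

## Working session

There is one attempt and no reset: what is moved stays moved. The work goes in short steps, Python scripts to look and compute and a shell command to move; the robot and the scene stay as the last step left them, time stands still between calls to the robot, and variables do not carry over. Pictures are saved under pics/ and viewed, and the job is handed in when it is done.

```bash
ls; mkdir -p pics
cat > h.py <<'E'
import numpy as np, cv2, json
from workcell import ctrl, viewer, recognise
from scipy.spatial.transform import Rotation as R
def snap(n,f=None):
    o=ctrl.get_obs()
    p=viewer.get_image(n)
    p['obs']=o
    if f: cv2.imwrite('pics/'+f,cv2.cvtColor(p['image'],cv2.COLOR_RGB2BGR))
    return p
def foc(p): return 200/np.tan(np.radians(p['vfov'])/2)
def c2w(p):
    if 'extrinsics' in p: return np.linalg.inv(np.array(p['extrinsics']))
    T=np.eye(4);T[:3,:3]=R.from_rotvec(p['obs']['orientation']).as_matrix();T[:3,3]=p['obs']['ee_pos']
    return T@np.array(p['T_tool_cam'])
def pt(p,u,v,d=None):
    if d is None: 
        d=p['range_z'][int(v),int(u)]
    f=foc(p)
    return (c2w(p)@[ (u-p['cx'])/f*d, -(v-p['cy'])/f*d, -d,1])[:3]
def ptz(p,u,v,z):
    a=pt(p,u,v,100.);b=pt(p,u,v,200.)
    return a+(b-a)*(z-a[2])/(b[2]-a[2])
def cloud(p):
    f=foc(p);d=p['range_z'].astype(float)
    v,u=np.mgrid[:400,:640]
    P=np.stack([(u-p['cx'])/f*d,-(v-p['cy'])/f*d,-d,np.ones_like(d)],-1)@c2w(p).T
    P[d<=0]=np.nan
    return P[...,:3]
def proj(p,X):
    q=np.linalg.inv(c2w(p))@np.r_[X,1];f=foc(p)
    return p['cx']+f*q[0]/-q[2],p['cy']-f*q[1]/-q[2]
E
python3 - <<'E'
from h import *
for n in ['side','top','wrist']:
    p=snap(n,n+'0.png'); print(n,{k:v for k,v in p.items() if k not in('image','range_z','obs')})
    for nm in ['chute','hopper','shaft','flap_knob','cam_grip','cam_pivot','pad','yellow_tub_in','blue_tub_in','scoop_grip','scoop_lip','tube0_mid','reagent','tip_box','tube_rack']:
        r=recognise(p,nm)
        print(nm,[(round(x['p'],2),int(x['xy'][0]*640),int(x['xy'][1]*400),np.round(pt(p,x['xy'][0]*640,x['xy'][1]*400)).tolist()) for x in r][:6])
print(ctrl.get_obs())
E
```

```text
pics
side {'vfov': 54.190119342500765, 'cx': 317.2215044090044, 'cy': 200.12349018283808, 'extrinsics': array([[ 9.75891163e-01, -2.18224161e-01,  3.82799118e-03,
        -4.49727508e+02],
       [ 1.62956357e-01,  7.40178891e-01,  6.52365262e-01,
        -2.18109380e+02],
       [-1.45195260e-01, -6.36013699e-01,  7.57895053e-01,
        -1.40250580e+03],
       [ 0.00000000e+00,  0.00000000e+00,  0.00000000e+00,
         1.00000000e+00]]), 'shot': 1}
chute [(0.74, 363, 185, [633.0, 33.0, 217.0])]
hopper [(0.88, 364, 189, [619.0, -11.0, 249.0])]
shaft [(0.76, 365, 193, [616.0, -27.0, 246.0])]
flap_knob [(0.57, 353, 189, [604.0, 52.0, 183.0])]
cam_grip [(0.59, 329, 210, [515.0, 44.0, 98.0]), (0.44, 366, 189, [651.0, 50.0, 175.0]), (0.31, 337, 184, [600.0, 237.0, 14.0]), (0.15, 379, 236, [690.0, -48.0, 4.0])]
cam_pivot [(0.69, 340, 210, [557.0, 40.0, 93.0]), (0.56, 364, 188, [641.0, 41.0, 188.0])]
pad []
yellow_tub_in [(0.9, 335, 184, [592.0, 241.0, 12.0]), (0.88, 247, 193, [228.0, 283.0, 1.0]), (0.75, 296, 199, [418.0, 206.0, -1.0])]
blue_tub_in [(0.63, 380, 234, [696.0, -38.0, 4.0])
[... 2922 characters left out ...]
tube_rack [(0.75, 330, 366, [213.0, 592.0, 329.0])]
{'t': 2.4, 'qpos': array([ 1.17598435e+00,  4.23105831e-01,  1.62986699e+00, -1.36905258e-05,
        1.08861634e+00, -1.90267621e-02]), 'qvel': array([ 0.00121532,  0.00097264, -0.00015526, -0.00028214, -0.00070959,
       -0.00106006]), 'joint_torque': array([-5.76215407e-04, -5.44565141e+01, -2.74040025e+01,  6.44226512e-02,
        1.69076747e-02, -2.30244517e-06]), 'ee_pos': array([229.36900976, 581.38771932, 404.68441125]), 'orientation': array([5.86802822e-01, 3.08629029e+00, 1.45311783e-06]), 'ft_force': array([ 0.3289991 ,  0.10140767, -0.19038757]), 'moment': array([0.00305773, 0.01549812, 0.00915219]), 'width': 87.85339419191908}
```

View pics/side0.png

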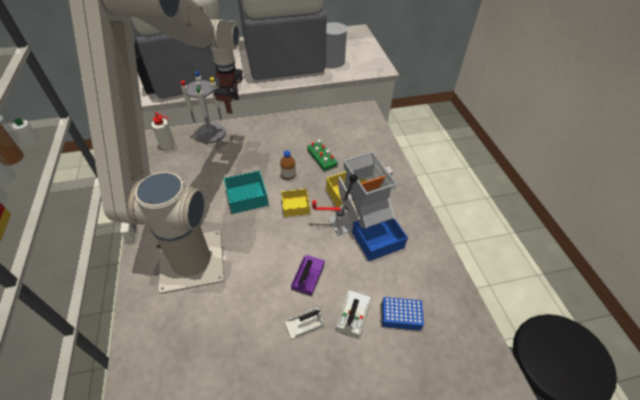

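View pics/top0.png

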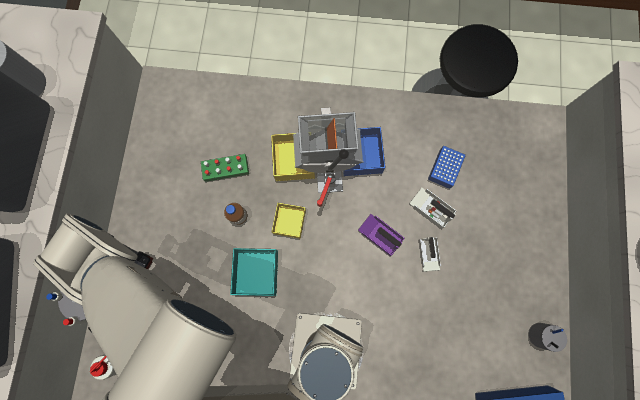

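Run:
```python
import cv2
a=cv2.imread('pics/top0.png');b=cv2.imread('pics/side0.png')
cv2.imwrite('pics/topc.png',cv2.resize(a[120:260,250:470],None,fx=3.6,fy=3.6,interpolation=cv2.INTER_CUBIC)[:, :800])
cv2.imwrite('pics/sidec.png',cv2.resize(b[130:280,240:430],None,fx=4,fy=4,interpolation=cv2.INTER_CUBIC))
cv2.imwrite('pics/sidec2.png',cv2.resize(b[240:350,270:430],None,fx=5,fy=5,interpolation=cv2.INTER_CUBIC))
```

```text
(no output)
```

View pics/topc.png

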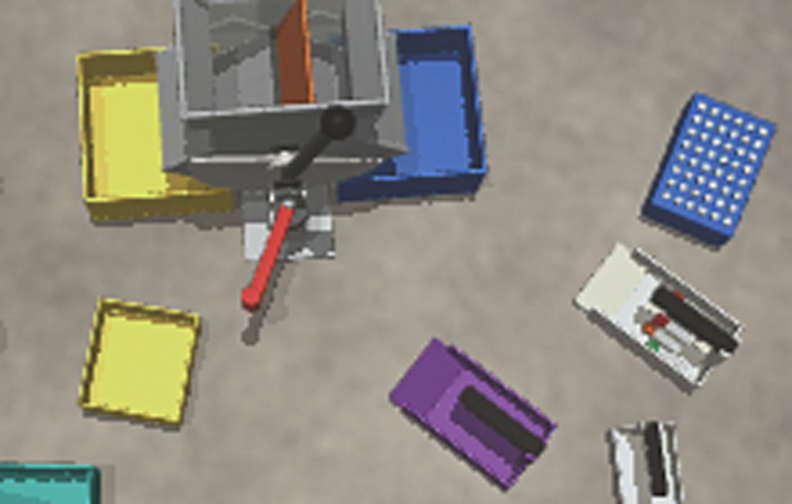

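View pics/sidec.png

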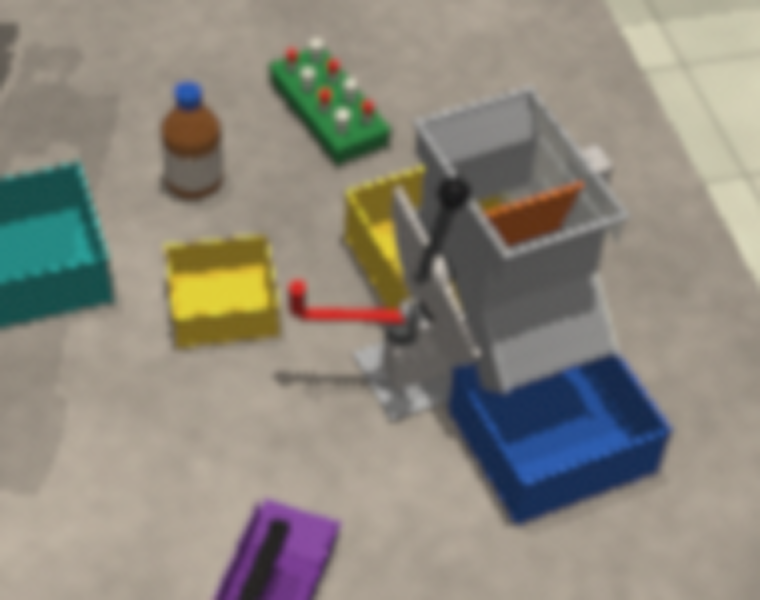

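View pics/sidec2.png

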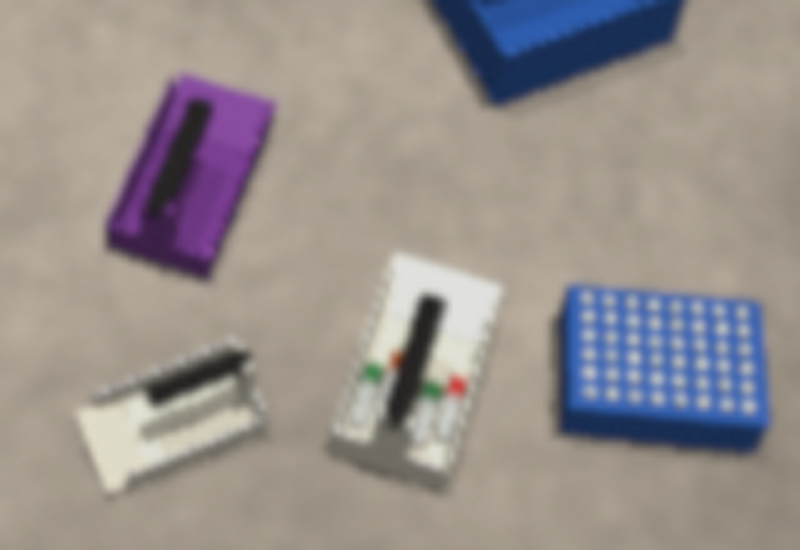

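Run:
```python
from h import *
for n in ['side','top']:
    p=snap(n); P=cloud(p); np.save(n+'P.npy',P); np.save(n+'I.npy',p['image'])
    X,Y,Z=P[...,0],P[...,1],P[...,2]
    reg=(X>480)&(X<800)&(Y>-150)&(Y<250)
    m=reg&(Z>242)&(Z<262)
    q=P[m][:,:2].astype(np.float32); print(n,m.sum(),np.median(Z[m]),cv2.minAreaRect(q))
    I=p['image'].astype(int)
    red=(I[...,0]>130)&(I[...,1]<90)&(I[...,2]<90)&reg
    q=P[red]; print('red',len(q)); 
    q=q[q[:,2]>80]
    print('arm',cv2.minAreaRect(q[:,:2].astype(np.float32)), 'pin', q[q[:,2]>112].mean(0), (q[:,2]>112).sum())
    org=(I[...,0]>140)&(I[...,1]<110)&(I[...,2]<70)&(I[...,1]>50)&reg&(Z>100)
    q=P[org]; print('orange',len(q), np.nanpercentile(q,[5,50,95],axis=0).round())
    blk=(I.max(-1)<50)&reg&(Z>130); q=P[blk]; print('black',len(q)); 
    if len(q): print(np.nanpercentile(q,[5,50,95],axis=0).round(), q[q[:,2]>np.nanpercentile(q[:,2],60)].mean(0))
    # scoop
    reg=(X>430)&(X<600)&(Y<-250)&(Y>-420)
    m=reg&(Z>10)&(Z<110); print('scoop',m.sum(),cv2.minAreaRect(P[m][:,:2].astype(np.float32)))
    m=reg&(Z>62)&(Z<90)&(I.max(-1)<70); q=P[m];print('bar',m.sum(),cv2.minAreaRect(q[:,:2].astype(np.float32)),q.mean(0))
```

```text
side 329 249.1429973225312 ((643.172607421875, 59.128849029541016), (150.4742889404297, 180.72799682617188), 10.498600959777832)
red 80
arm ((591.35546875, 44.93675231933594), (26.020788192749023, 222.78529357910156), 83.04090118408203) pin [664.90121035  37.73468892 231.35863802] 11
orange 22 [[545.  33. 102.]
 [660.  40. 232.]
 [700.  47. 233.]]
black 80
[[571.  -4. 172.]
 [576.   9. 290.]
 [587.  37. 303.]] [578.92584333   3.12025699 300.22340175]
scoop 679 ((540.3161010742188, -340.79278564453125), (144.6348876953125, 149.5083770751953), 57.32381057739258)
bar 93 ((494.01263427734375, -343.2415466308594), (83.39395904541016, 13.22669792175293), 60.82189178466797) [ 493.23241451 -344.64479945   77.45899591]
top 519 250.55856236608292 ((644.9219970703125, 59.93574905395508), (149.47482299804688, 175.89622497558594), 10.088111877441406)
red 98
arm ((579.3464965820312, 47.89389419555664), (21.28429412841797, 200.2560272216797), 82.03606414794922) pin [659.65816291  40.96389821 234.47545212] 4
orange 30 [[490.  36. 100.]
 [546.  49. 105.]
 [686.  66. 236.]]
black 68
[[571.  -1. 162.]
 [578.  11. 298.]
 [595.  42. 305.]] [582.60037956   8.24299807 302.87232144]
scoop 638 ((540.1777954101562, -337.43597412109375), (142.63966369628906, 147.5810546875), 57.25490951538086)
bar 137 ((495.8814392089844, -339.9584045410156), (85.15503692626953, 16.753070831298828), 58.846839904785156) [ 495.81643769 -339.36508449   77.14710724]
```

```bash
python3 - <<'E'
from h import *
S=[]
for n in ['side','top']:
    P=np.load(n+'P.npy');I=np.load(n+'I.npy').astype(int)
    X,Y,Z=P[...,0],P[...,1],P[...,2]
    m=(X>560)&(X<760)&(Y>-60)&(Y<180)&(Z>244)&(Z<256)&(I.max(-1)>90)
    q=P[m][:,:2].astype(np.float32);print(n,len(q),cv2.minAreaRect(q),cv2.boxPoints(cv2.minAreaRect(q)).round().tolist())
    # tubs
    for nm,c in [('y',(I[...,0]>120)&(I[...,2]<90)&(I[...,1]>100)),('b',(I[...,2]>110)&(I[...,0]<80))]:
        mm=c&(Z>55)&(Z<80)&(X>540)&(X<780)&(Y>-200)&(Y<320); q=P[mm][:,:2].astype(np.float32)
        print(nm,len(q), cv2.minAreaRect(q) if len(q) else '')
    red=(I[...,0]>120)&(I[...,1]<90)&(I[...,2]<90)&(X<600)&(X>480)&(Z>85)&(Y>0)&(Y<120)
    print(np.round(P[red][::4]).tolist())
E
python3 -m handwheel '[{"tz":-0.06},{"tz":-0.06},{"tz":-0.06},{"tz":-0.03}]'
```

```text
side 272 ((657.9696044921875, 61.87093734741211), (120.37654113769531, 180.72799682617188), 10.4985990524292) [[582.0, 140.0], [615.0, -38.0], [734.0, -16.0], [701.0, 162.0]]
y 98 ((572.9737548828125, 193.85269165039062), (150.86581420898438, 67.69146728515625), 67.11585235595703)
b 98 ((681.9340209960938, -78.31815338134766), (149.90562438964844, 103.35675811767578), 10.48388671875)
[[483.0, 71.0, 94.0], [497.0, 65.0, 97.0], [523.0, 62.0, 94.0], [492.0, 60.0, 99.0], [506.0, 58.0, 98.0], [521.0, 57.0, 95.0], [535.0, 52.0, 97.0], [550.0, 48.0, 98.0], [491.0, 55.0, 99.0], [506.0, 56.0, 95.0], [519.0, 48.0, 100.0], [535.0, 49.0, 95.0], [549.0, 45.0, 97.0], [530.0, 45.0, 95.0], [545.0, 43.0, 94.0]]
top 422 ((659.1538696289062, 62.455753326416016), (120.64168548583984, 175.8959197998047), 10.056884765625) [[584.0, 139.0], [615.0, -35.0], [734.0, -14.0], [703.0, 160.0]]
y 44 ((634.9638671875, 190.18392944335938), (149.35296630859375, 119.74298095703125), 11.360893249511719)
b 53 ((684.0266723632812, -71.76298522949219), (148.07676696777344, 108.46424865722656), 10.016029357910156)
[[559.0, 50.0, 99.0], [557.0, 43.0, 96.0], [554.0, 46.0, 95.0], [550.0, 46.0, 98.0], [546.0, 49.0, 98.0], [540.0, 52.0, 105.0], [539.0, 51.0, 98.0], [534.0, 54.0, 102.0], [530.0, 54.0, 105.0], [528.0, 54.0, 99.0], [525.0, 57.0, 95.0], [521.0, 56.0, 96.0], [517.0, 56.0, 100.0], [513.0, 59.0, 102.0], [511.0, 59.0, 97.0], [506.0, 61.0, 99.0], [502.0, 64.0, 102.0], [499.0, 67.0, 101.0], [501.0, 54.0, 97.0], [497.0, 57.0, 98.0], [495.0, 57.0, 90.0], [489.0, 60.0, 101.0], [486.0, 63.0, 101.0], [483.0, 66.0, 98.0], [480.0, 59.0, 96.0]]$[0]: bad value
```

```bash
python3 -m handwheel '[{"gripper":0,"tx":0,"ty":0,"tz":-0.06,"rx":0,"ry":0,"rz":0},{"gripper":0,"tx":0,"ty":0,"tz":-0.06,"rx":0,"ry":0,"rz":0},{"gripper":0,"tx":0,"ty":0,"tz":-0.05,"rx":0,"ry":0,"rz":0}]'
python3 - <<'E'
from h import *
o=ctrl.get_obs();print(R.from_rotvec(o['orientation']).as_matrix().round(3).tolist(), o['t'])
E
```

```text
t: 2.88
ee_pos: [229.3, 581.2, 577.3]
orientation: [0.587, 3.086, 0.002]
ft_force: [-0.4, 0.2, -1.2]
width: 87.7
[[-0.93, 0.367, 0.001], [0.367, 0.93, 0.001], [0.0, 0.002, -1.0]] 2.875
```

```bash
python3 -m handwheel '[{"gripper":0,"tx":0,"ty":0,"tz":0,"rx":0,"ry":0,"rz":-10.5},{"gripper":0,"tx":0,"ty":0,"tz":0,"rx":0,"ry":0,"rz":-10.5},{"gripper":0,"tx":0,"ty":0,"tz":0,"rx":0,"ry":0,"rz":-10.7},{"gripper":0,"tx":-0.015,"ty":-0.055,"tz":0,"rx":0,"ry":0,"rz":0},{"gripper":0,"tx":-0.015,"ty":-0.055,"tz":0,"rx":0,"ry":0,"rz":0},{"gripper":0,"tx":-0.015,"ty":-0.055,"tz":0,"rx":0,"ry":0,"rz":0},{"gripper":0,"tx":-0.015,"ty":-0.055,"tz":0,"rx":0,"ry":0,"rz":0},{"gripper":0,"tx":-0.015,"ty":-0.055,"tz":0,"rx":0,"ry":0,"rz":0}]'
python3 -m handwheel '[{"gripper":0,"tx":-0.015,"ty":-0.055,"tz":0,"rx":0,"ry":0,"rz":0},{"gripper":0,"tx":-0.015,"ty":-0.055,"tz":0,"rx":0,"ry":0,"rz":0},{"gripper":0.5,"tx":-0.015,"ty":-0.055,"tz":0.01,"rx":0,"ry":0,"rz":0},{"gripper":1,"tx":-0.015,"ty":-0.055,"tz":0,"rx":0,"ry":0,"rz":0},{"gripper":1,"tx":-0.015,"ty":-0.055,"tz":0,"rx":0,"ry":0,"rz":0},{"gripper":1,"tx":0,"ty":0,"tz":0,"rx":0,"ry":0,"rz":0}]'
python3 - <<'E'
from h import *
p=snap('wrist','w1.png');P=cloud(p);np.save('w1P.npy',P);np.save('w1I.npy',p['image'])
o=ctrl.get_obs();print(o['t'],o['qpos'].round(3),o['ee_pos'].round(1),R.from_rotvec(o['orientation']).as_matrix().round(3).tolist())
for nm in ['flap_knob','cam_grip','cam_pivot']:
        r=recognise(p,nm)
        print(nm,[(round(x['p'],2),int(x['xy'][0]*640),int(x['xy'][1]*400),np.round(pt(p,x['xy'][0]*640,x['xy'][1]*400)).tolist()) for x in r][:6])
E
```

```text
t: 3.88
ee_pos: [352.1, 322.2, 574.9]
orientation: [-0.279, 3.129, 0.0]
ft_force: [0.8, -0.2, 1.3]
width: 88.1
t: 4.62
ee_pos: [475.1, 63.6, 564.6]
orientation: [-0.27, 3.13, -0.001]
ft_force: [-0.4, 0.9, 0.1]
width: 51.2
4.675 [ 0.111  0.041  1.753  0.     1.348 -1.633] [474.5  65.1 564.6] [[-0.985, -0.173, -0.0], [-0.173, 0.985, 0.0], [0.0, 0.0, -1.0]]
flap_knob [(0.73, 301, 243, [581.0, 57.0, 163.0])]
cam_grip [(0.76, 308, 190, [517.0, 56.0, 98.0])]
cam_pivot [(0.71, 307, 198, [531.0, 56.0, 99.0]), (0.6, 99, 151, [532.0, -337.0, 15.0])]
```

View pics/w1.png

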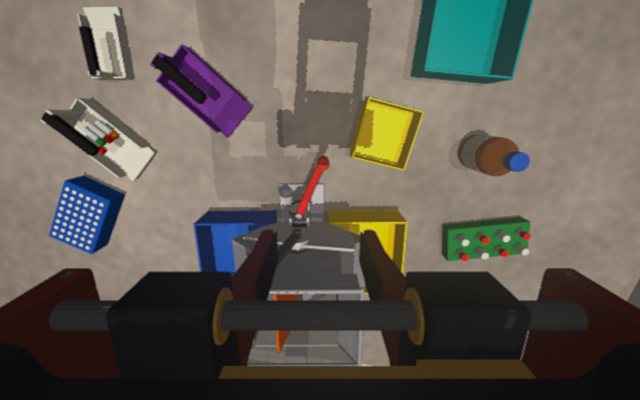

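Run:
```python
from h import *
I=np.load('w1I.npy')
c=I[140:250,220:400];cv2.imwrite('pics/w1c.png',cv2.cvtColor(cv2.resize(c,None,fx=4,fy=4,interpolation=cv2.INTER_CUBIC),cv2.COLOR_RGB2BGR))
c=I[90:190,35:165];cv2.imwrite('pics/w1s.png',cv2.cvtColor(cv2.resize(c,None,fx=5,fy=5,interpolation=cv2.INTER_CUBIC),cv2.COLOR_RGB2BGR))
P=np.load('w1P.npy')
for u,v in [(323,162),(324,160),(322,164),(299,213),(302,206),(312,185),(297,245),(300,244)]: print(u,v,P[v,u].round())
# scoop
X,Y,Z=P[...,0],P[...,1],P[...,2];J=I.astype(int)
m=(X>430)&(X<600)&(Y<-250)&(Y>-420)&(Z>62)&(Z<90)&(J.max(-1)<70);q=P[m]
print('bar',m.sum(),cv2.minAreaRect(q[:,:2].astype(np.float32)),np.median(q,axis=0))
```

```text
323 162 [462.  69. 135.]
324 160 [459.  70. 133.]
322 164 [465.  68. 134.]
299 213 [557.  46. 102.]
302 206 [545.  49.  98.]
312 185 [507.  60.  99.]
297 245 [584.  52. 163.]
300 244 [583.  56. 161.]
bar 761 ((495.7183837890625, -337.9169006347656), (89.1917495727539, 17.870153427124023), 57.392086029052734) [ 494.44055822 -336.58864929   77.49612339]
```

View pics/w1c.png

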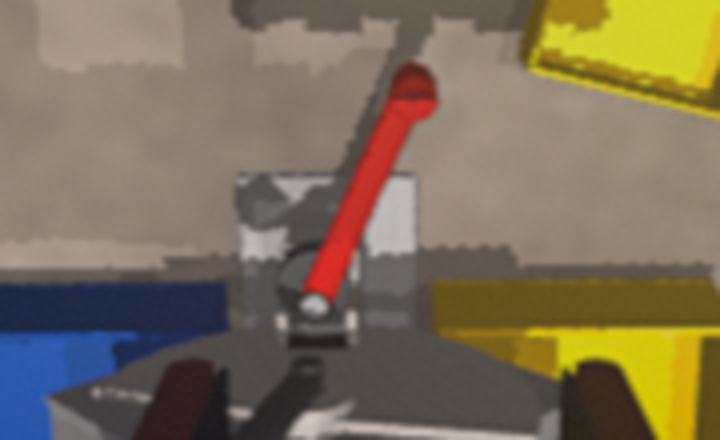

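View pics/w1s.png

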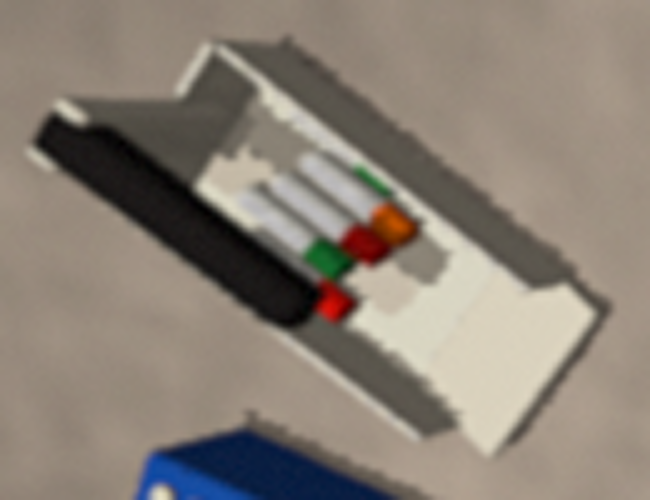

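```bash
python3 -m handwheel '[{"gripper":1,"tx":-0.048,"ty":-0.008,"tz":0,"rx":0,"ry":0,"rz":0},{"gripper":1,"tx":-0.048,"ty":-0.007,"tz":0.03,"rx":0,"ry":0,"rz":0},{"gripper":1,"tx":0,"ty":0,"tz":0.05,"rx":0,"ry":0,"rz":0},{"gripper":1,"tx":0,"ty":0,"tz":0.05,"rx":0,"ry":0,"rz":0},{"gripper":1,"tx":0,"ty":0,"tz":0,"rx":0,"ry":0,"rz":0}]'
python3 - <<'E'
from h import *
p=snap('top','t1.png');s=snap('side','s1.png')
c=p['image'][120:220,270:400];cv2.imwrite('pics/t1c.png',cv2.cvtColor(cv2.resize(c,None,fx=4,fy=4),cv2.COLOR_RGB2BGR))
c=s['image'][130:240,290:440];cv2.imwrite('pics/s1c.png',cv2.cvtColor(cv2.resize(c,None,fx=4,fy=4),cv2.COLOR_RGB2BGR))
E
```

```text
t: 5.45
ee_pos: [569.7, 70.2, 431.3]
orientation: [0.281, -3.121, -0.0]
ft_force: [0.6, -0.1, -0.0]
width: 0.4
```

View pics/s1c.png

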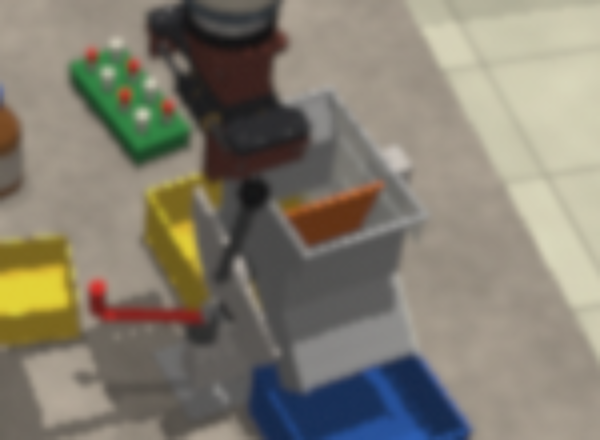

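View pics/t1c.png

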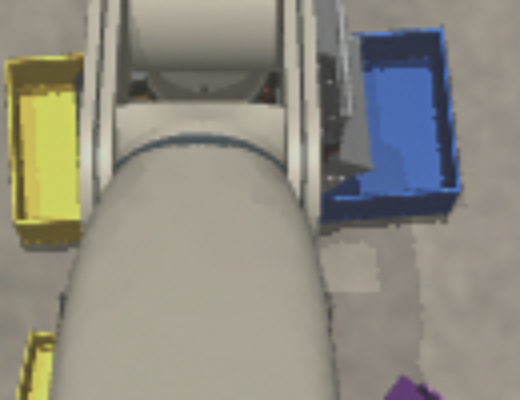

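```bash
for i in 1; do python3 -m handwheel '[{"gripper":1,"tx":0,"ty":-0.015,"tz":0,"rx":0,"ry":0,"rz":0},{"gripper":1,"tx":0,"ty":-0.015,"tz":0,"rx":0,"ry":0,"rz":0},{"gripper":1,"tx":0,"ty":-0.01,"tz":0,"rx":0,"ry":0,"rz":0},{"gripper":1,"tx":0,"ty":-0.01,"tz":0,"rx":0,"ry":0,"rz":0}]'; python3 -m handwheel '[{"gripper":1,"tx":0,"ty":-0.01,"tz":0,"rx":0,"ry":0,"rz":0},{"gripper":1,"tx":0,"ty":-0.01,"tz":0,"rx":0,"ry":0,"rz":0}]';python3 -m handwheel '[{"gripper":1,"tx":0,"ty":-0.01,"tz":0,"rx":0,"ry":0,"rz":0}]';  done
```

```text
t: 6.05
ee_pos: [580.1, 18.5, 435.0]
orientation: [-0.277, 3.129, 0.001]
ft_force: [0.2, 2.1, -0.3]
width: 0.7
t: 6.3
ee_pos: [583.7, -0.9, 434.6]
orientation: [0.278, -3.129, -0.0]
ft_force: [-1.0, 1.3, 0.0]
width: 0.4
t: 6.42
ee_pos: [585.5, -10.7, 434.6]
orientation: [0.278, -3.129, 0.0]
ft_force: [-1.0, 1.1, -0.2]
width: 0.5
```

```bash
python3 -m handwheel '[{"gripper":1,"tx":0,"ty":-0.006,"tz":0,"rx":0,"ry":0,"rz":0}]';python3 -m handwheel '[{"gripper":1,"tx":0,"ty":-0.005,"tz":0,"rx":0,"ry":0,"rz":0}]';python3 -m handwheel '[{"gripper":1,"tx":0,"ty":-0.004,"tz":0,"rx":0,"ry":0,"rz":0}]'
```

```text
t: 6.55
ee_pos: [586.6, -16.7, 434.6]
orientation: [0.278, -3.129, 0.0]
ft_force: [-0.2, 0.9, 0.1]
width: 0.3
t: 6.68
ee_pos: [587.4, -21.3, 434.7]
orientation: [0.278, -3.129, 0.0]
ft_force: [-0.8, 1.5, 0.8]
width: 0.6
t: 6.8
ee_pos: [588.0, -25.0, 434.6]
orientation: [0.278, -3.129, -0.0]
ft_force: [-0.9, 2.6, -2.1]
width: 0.2
```

```bash
python3 -m handwheel '[{"gripper":1,"tx":0,"ty":-0.003,"tz":0,"rx":0,"ry":0,"rz":0}]';python3 -m handwheel '[{"gripper":1,"tx":0,"ty":-0.003,"tz":0,"rx":0,"ry":0,"rz":0}]';python3 -m handwheel '[{"gripper":1,"tx":0,"ty":-0.003,"tz":0,"rx":0,"ry":0,"rz":0}]'
```

```text
t: 6.92
ee_pos: [588.4, -27.7, 434.4]
orientation: [0.278, -3.129, -0.001]
ft_force: [-1.3, 4.8, 0.5]
width: 0.2
t: 7.05
ee_pos: [588.7, -29.1, 434.4]
orientation: [0.277, -3.128, -0.009]
ft_force: [-3.3, 19.8, 0.7]
width: 0.4
t: 7.18
ee_pos: [588.9, -30.2, 434.3]
orientation: [0.277, -3.127, -0.016]
ft_force: [-4.7, 30.8, 3.3]
width: 0.5
```

```bash
python3 -m handwheel '[{"gripper":1,"tx":0,"ty":0,"tz":0,"rx":0,"ry":0,"rz":0},{"gripper":1,"tx":0,"ty":0.025,"tz":0,"rx":0,"ry":0,"rz":0},{"gripper":1,"tx":0.036,"ty":0.04,"tz":0,"rx":0,"ry":0,"rz":0},{"gripper":1,"tx":0.036,"ty":0.045,"tz":0,"rx":0,"ry":0,"rz":0},{"gripper":1,"tx":0.036,"ty":0.045,"tz":0,"rx":0,"ry":0,"rz":0},{"gripper":1,"tx":0,"ty":0,"tz":0,"rx":0,"ry":0,"rz":0}]'
python3 - <<'E'
from h import *
s=snap('side','s2.png')
c=s['image'][130:240,290:440];cv2.imwrite('pics/s2c.png',cv2.cvtColor(cv2.resize(c,None,fx=4,fy=4),cv2.COLOR_RGB2BGR))
P=cloud(s);I=s['image'].astype(int);X,Y,Z=[P[...,i] for i in range(3)]
m=(I.max(-1)<60)&(X>550)&(X<640)&(Y>-100)&(Y<60)&(Z>230)&(Z<310);q=P[m].mean(0);print(m.sum(),q,P[m].max(0))
E
```

```text
t: 7.92
ee_pos: [453.6, 101.3, 434.9]
orientation: [0.284, -3.128, 0.0]
ft_force: [0.4, 0.3, 0.5]
width: 0.4
57 [589.21767172 -53.9816321  262.39437321] [601.45818759 -18.71589097 273.39209532]
```

View pics/s2c.png

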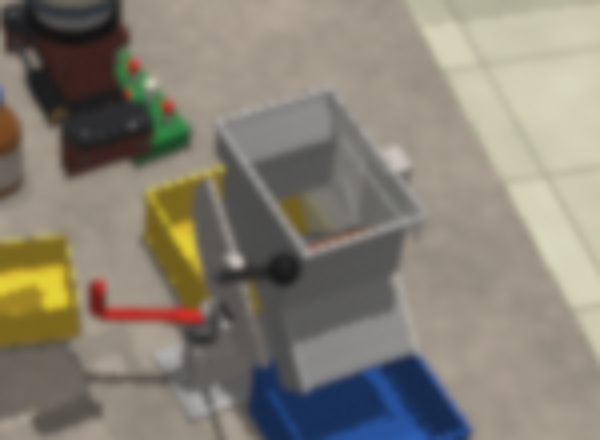

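```bash
python3 -m handwheel '[{"gripper":1,"tx":0,"ty":0,"tz":0.05,"rx":0,"ry":0,"rz":0},{"gripper":1,"tx":0,"ty":0,"tz":0.05,"rx":0,"ry":0,"rz":0},{"gripper":1,"tx":0,"ty":0,"tz":0.044,"rx":0,"ry":0,"rz":0},{"gripper":1,"tx":0,"ty":0,"tz":0,"rx":0,"ry":0,"rz":0}]'
python3 - <<'E'
from h import *
p=snap('wrist','w2.png')
s=snap('side','s3.png')
c=s['image'][130:240,290:440];cv2.imwrite('pics/s3c.png',cv2.cvtColor(cv2.resize(c,None,fx=4,fy=4),cv2.COLOR_RGB2BGR))
I=p['image'].astype(int);P=cloud(p)
red=(I[...,0]>110)&(I[...,1]<70)&(I[...,2]<70)&(P[...,2]>126)&(P[...,2]<142)
print(red.sum(),P[red].mean(0) if red.any() else '')
E
```

```text
t: 8.48
ee_pos: [455.9, 98.9, 288.3]
orientation: [0.277, -3.124, 0.001]
ft_force: [-0.4, 0.0, -0.1]
width: 0.7
0
```

View pics/s3c.png

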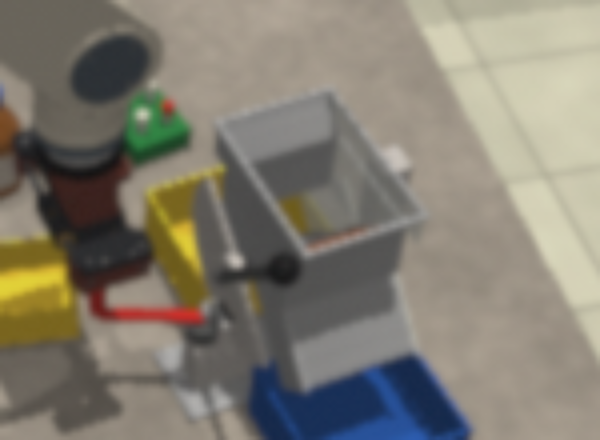

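View pics/w2.png

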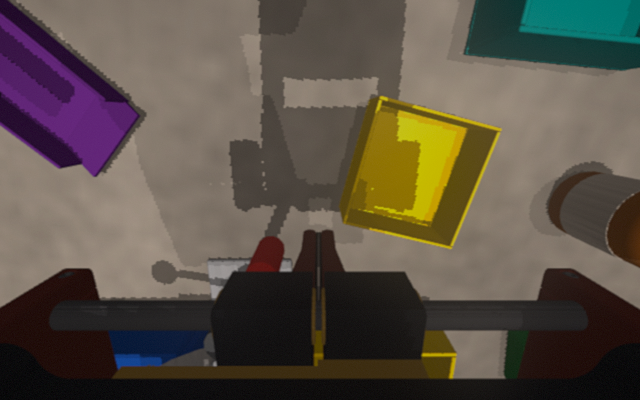

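Run:
```python
import numpy as np
prev=None
for c in np.arange(.35,1.8,.1):
    f=np.radians(135)+c
    b=np.array([-101+100*np.cos(f),16+100*np.sin(f)])
    print(round(c,2),b.round(1), None if prev is None else (-(b-prev)[0].round(1),(b-prev)[1].round(1)), 'tan(world)',np.round([np.cos(f+np.pi/2+.178),np.sin(f+np.pi/2+.178)],2)); prev=b
```

```text
0.35 [-191.7   58.2] None tan(world) [-0.25 -0.97]
0.45 [-195.4   48.9] (np.float64(3.8), np.float64(-9.3)) tan(world) [-0.16 -0.99]
0.55 [-198.2   39.3] (np.float64(2.8), np.float64(-9.6)) tan(world) [-0.06 -1.  ]
0.65 [-200.1   29.5] (np.float64(1.8), np.float64(-9.8)) tan(world) [ 0.04 -1.  ]
0.75 [-200.9   19.5] (np.float64(0.9), np.float64(-10.0)) tan(world) [ 0.14 -0.99]
0.85 [-200.8    9.5] (np.float64(-0.1), np.float64(-10.0)) tan(world) [ 0.24 -0.97]
0.95 [-199.6   -0.4] (np.float64(-1.1), np.float64(-9.9)) tan(world) [ 0.34 -0.94]
1.05 [-197.5  -10.2] (np.float64(-2.1), np.float64(-9.8)) tan(world) [ 0.43 -0.9 ]
1.15 [-194.4  -19.7] (np.float64(-3.1), np.float64(-9.5)) tan(world) [ 0.52 -0.86]
1.25 [-190.4  -28.8] (np.float64(-4.0), np.float64(-9.1)) tan(world) [ 0.6 -0.8]
1.35 [-185.5  -37.5] (np.float64(-4.9), np.float64(-8.7)) tan(world) [ 0.68 -0.74]
1.45 [-179.7  -45.7] (np.float64(-5.8), np.float64(-8.2)) tan(world) [ 0.75 -0.67]
1.55 [-173.2  -53.2] (np.float64(-6.6), np.float64(-7.6)) tan(world) [ 0.81 -0.59]
1.65 [-165.9  -60.1] (np.float64(-7.3), np.float64(-6.9)) tan(world) [ 0.86 -0.5 ]
1.75 [-158.   -66.2] (np.float64(-7.9), np.float64(-6.1)) tan(world) [ 0.91 -0.42]
```

```bash
python3 -m handwheel '[{"gripper":1,"tx":-0.001,"ty":-0.008,"tz":0,"rx":0,"ry":0,"rz":0},{"gripper":1,"tx":0,"ty":-0.006,"tz":0,"rx":0,"ry":0,"rz":0},{"gripper":1,"tx":0.0038,"ty":-0.0093,"tz":0,"rx":0,"ry":0,"rz":0},{"gripper":1,"tx":0.0028,"ty":-0.0096,"tz":0,"rx":0,"ry":0,"rz":0}]';python3 -m handwheel '[{"gripper":1,"tx":0.001,"ty":-0.005,"tz":0,"rx":0,"ry":0,"rz":0}]';python3 -m handwheel '[{"gripper":1,"tx":0.001,"ty":-0.005,"tz":0,"rx":0,"ry":0,"rz":0}]'
python3 - <<'E'
from h import *
p=snap('wrist','w3.png')
s=snap('side','s4.png')
c=s['image'][130:240,290:440];cv2.imwrite('pics/s4c.png',cv2.cvtColor(cv2.resize(c,None,fx=4,fy=4),cv2.COLOR_RGB2BGR))
E
```

```text
t: 9.07
ee_pos: [456.1, 65.8, 291.1]
orientation: [-0.278, 3.128, 0.0]
ft_force: [0.5, 1.1, 1.4]
width: 0.4
t: 9.2
ee_pos: [455.9, 60.6, 290.8]
orientation: [0.277, -3.129, 0.0]
ft_force: [-1.0, 0.5, 0.5]
width: 0.0
t: 9.32
ee_pos: [455.9, 55.8, 290.6]
orientation: [0.278, -3.129, -0.0]
ft_force: [-0.6, 0.7, 0.1]
width: 0.5
```

View pics/w3.png

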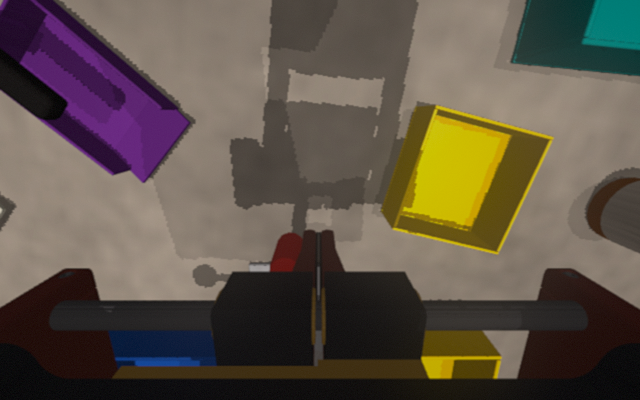

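```bash
cat > f.py <<'E'
from h import *
F=[]
for i in range(6):
    viewer.get_image('side'); o=ctrl.get_obs(); F.append(o['ft_force'])
F=np.array(F);f=F.mean(0);d=o['ee_pos'][:2]-[658.5,62]
cy,sy=np.cos(.178),np.sin(.178)
x=d[0]*cy+d[1]*sy;y=-d[0]*sy+d[1]*cy
c=np.arctan2(y-16,x+101)%(2*np.pi)
t=np.array([np.cos(c+np.pi/2+.178),np.sin(c+np.pi/2+.178)])
print('t',o['t'],'chute',round(x,1),round(y,1),'rad',round(np.hypot(x+101,y-16),1),'cam~',round(c-np.radians(135),3),'F',f.round(2),'sd',F.std(0).round(1),'effort',round(-f[:2]@t,2))
E
python3 -m handwheel '[{"gripper":1,"tx":0.001,"ty":-0.005,"tz":0,"rx":0,"ry":0,"rz":0},{"gripper":1,"tx":0,"ty":-0.005,"tz":0,"rx":0,"ry":0,"rz":0}]';python3 f.py
python3 -m handwheel '[{"gripper":1,"tx":0.0,"ty":-0.005,"tz":0,"rx":0,"ry":0,"rz":0},{"gripper":1,"tx":0,"ty":-0.005,"tz":0,"rx":0,"ry":0,"rz":0}]';python3 f.py
```

```text
t: 9.68
ee_pos: [456.7, 46.1, 290.6]
orientation: [0.279, -3.129, -0.0]
ft_force: [-1.3, 0.9, -0.0]
width: 0.5
t 9.975 chute -201.2 20.2 rad 100.3 cam~ 0.744 F [-0.08  0.05 -0.1 ] sd [0.2 0.4 0.4] effort 0.06
t: 10.22
ee_pos: [458.5, 36.2, 290.6]
orientation: [0.279, -3.129, -0.0]
ft_force: [-0.6, 1.2, 0.6]
width: 0.2
t 10.525 chute -201.2 10.1 rad 100.4 cam~ 0.844 F [0.26 0.14 0.19] sd [0.2 0.6 0.4] effort 0.08
```

```bash
sed -i 's/range(6)/range(4)/' f.py
python3 -m handwheel '[{"gripper":1,"tx":-0.0005,"ty":-0.005,"tz":0,"rx":0,"ry":0,"rz":0},{"gripper":1,"tx":-0.0005,"ty":-0.005,"tz":0,"rx":0,"ry":0,"rz":0}]';python3 f.py
```

```text
t: 10.78
ee_pos: [461.3, 26.5, 290.6]
orientation: [0.279, -3.129, -0.0]
ft_force: [-1.3, 0.8, 0.1]
width: 0.4
t 10.975 chute -200.2 -0.0 rad 100.5 cam~ 0.946 F [-0.33 -0.04 -0.38] sd [0.6 0.3 0.5] effort 0.08
```

```bash
python3 -m handwheel '[{"gripper":1,"tx":-0.001,"ty":-0.005,"tz":0,"rx":0,"ry":0,"rz":0},{"gripper":1,"tx":-0.001,"ty":-0.005,"tz":0,"rx":0,"ry":0,"rz":0}]';python3 f.py
```

```text
t: 11.22
ee_pos: [465.0, 17.1, 290.6]
orientation: [0.279, -3.129, -0.0]
ft_force: [-1.9, 1.6, 1.1]
width: 0.5
t 11.425 chute -198.2 -10.0 rad 100.6 cam~ 1.047 F [-0.66  0.09 -0.14] sd [0.6 0.1 0.3] effort 0.36
```

```bash
python3 -m handwheel '[{"gripper":1,"tx":-0.0015,"ty":-0.005,"tz":0,"rx":0,"ry":0,"rz":0},{"gripper":1,"tx":-0.0015,"ty":-0.0045,"tz":0,"rx":0,"ry":0,"rz":0}]';python3 f.py
python3 - <<'E'
from h import *
p=snap('wrist','w4.png')
E
```

```text
t: 11.68
ee_pos: [469.6, 8.3, 290.6]
orientation: [0.279, -3.128, -0.0]
ft_force: [-2.3, 2.7, 0.7]
width: 0.5
t 11.875 chute -195.1 -19.5 rad 100.6 cam~ 1.147 F [-0.66  0.28  0.1 ] sd [0.4 0.4 0.2] effort 0.58
```

View pics/w4.png

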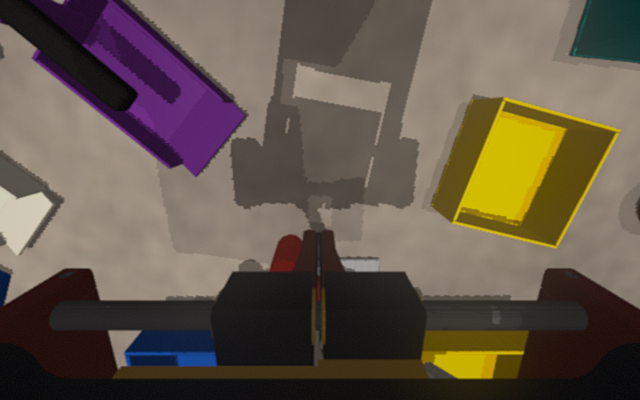

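```bash
python3 -m handwheel '[{"gripper":1,"tx":-0.002,"ty":-0.0045,"tz":0,"rx":0,"ry":0,"rz":0}]'; python3 -m handwheel '[{"gripper":1,"tx":-0.001,"ty":-0.0025,"tz":0,"rx":0,"ry":0,"rz":0}]';python3 -c "
from h import *
o=ctrl.get_obs();print(o['ft_force'])"
```

```text
t: 12.05
ee_pos: [472.2, 4.5, 290.6]
orientation: [0.279, -3.128, -0.001]
ft_force: [-2.9, 2.0, 0.6]
width: 0.3
t: 12.18
ee_pos: [473.8, 1.9, 290.6]
orientation: [0.278, -3.129, -0.0]
ft_force: [-2.3, 2.2, 0.2]
width: 0.7
[-2.29478185  2.20953005  0.24967688]
```

```bash
python3 -m handwheel '[{"gripper":1,"tx":-0.002,"ty":-0.0045,"tz":0,"rx":0,"ry":0,"rz":0}]'; python3 -m handwheel '[{"gripper":1,"tx":-0.001,"ty":-0.0025,"tz":0,"rx":0,"ry":0,"rz":0}]';python3 -m handwheel '[{"gripper":1,"tx":-0.001,"ty":-0.002,"tz":0,"rx":0,"ry":0,"rz":0}]';python3 f.py
```

```text
t: 12.3
ee_pos: [476.5, -2.1, 290.6]
orientation: [0.278, -3.128, -0.001]
ft_force: [-2.7, 3.0, 0.7]
width: 0.6
t: 12.42
ee_pos: [478.2, -4.5, 290.6]
orientation: [0.278, -3.129, -0.0]
ft_force: [-0.9, 2.1, 0.7]
width: 0.8
t: 12.55
ee_pos: [479.4, -6.2, 290.6]
orientation: [0.278, -3.129, -0.0]
ft_force: [-2.2, 4.8, 0.5]
width: 0.3
t 12.75 chute -188.4 -35.3 rad 101.3 cam~ 1.317 F [-1.53  3.11 -0.44] sd [0.2 0.3 0.1] effort 3.35
```

```bash
python3 -m handwheel '[{"gripper":1,"tx":-0.0015,"ty":-0.0025,"tz":0,"rx":0,"ry":0,"rz":0},{"gripper":1,"tx":0,"ty":0,"tz":0,"rx":0,"ry":0,"rz":0}]';python3 f.py; python3 -m handwheel '[{"gripper":1,"tx":-0.0015,"ty":-0.0025,"tz":0,"rx":0,"ry":0,"rz":0},{"gripper":1,"tx":0,"ty":0,"tz":0,"rx":0,"ry":0,"rz":0}]';python3 f.py
```

```text
t: 13.0
ee_pos: [481.4, -8.4, 290.6]
orientation: [0.278, -3.129, 0.0]
ft_force: [-2.6, 1.8, -1.1]
width: 0.4
t 13.2 chute -186.8 -37.9 rad 101.3 cam~ 1.346 F [-1.66  1.91 -0.61] sd [0.3 0.3 0.3] effort 2.53
t: 13.45
ee_pos: [483.4, -10.6, 290.7]
orientation: [-0.279, 3.129, -0.0]
ft_force: [-1.7, 2.6, -1.0]
width: 0.6
t 13.65 chute -185.2 -40.4 rad 101.3 cam~ 1.376 F [-1.08  1.35 -0.87] sd [0.4 0.7 0.4] effort 1.72
```

```bash
cat > g.py <<'E'
from h import *
o=ctrl.get_obs();f=o['ft_force'];d=o['ee_pos'][:2]-[658.5,62]
cy,sy=np.cos(.178),np.sin(.178)
x=d[0]*cy+d[1]*sy;y=-d[0]*sy+d[1]*cy
c=np.arctan2(y-16,x+101)%(2*np.pi)
t=np.array([np.cos(c+np.pi/2+.178),np.sin(c+np.pi/2+.178)])
print('  cam~',round(c-np.radians(135),3),'effort',round(-f[:2]@t,2), o['joint_torque'].round(2))
E
for i in 1; do python3 -m handwheel '[{"gripper":1,"tx":-0.0012,"ty":-0.0018,"tz":0,"rx":0,"ry":0,"rz":0}]'|grep ft;python3 g.py;  python3 -m handwheel '[{"gripper":1,"tx":-0.0012,"ty":-0.0018,"tz":0,"rx":0,"ry":0,"rz":0}]'|grep ft; python3 g.py;  python3 -m handwheel '[{"gripper":1,"tx":-0.0012,"ty":-0.0018,"tz":0,"rx":0,"ry":0,"rz":0}]'|grep ft;python3 g.py; done
```

```text
ft_force: [-2.7, 3.6, 0.7]
  cam~ 1.395 effort 4.47 [ -1.72 -44.66 -20.2   -0.77  -0.76   0.06]
ft_force: [-4.0, 6.3, 1.5]
  cam~ 1.414 effort 7.25 [ -2.85 -44.44 -20.9   -1.18  -1.12   0.05]
ft_force: [-2.6, 3.1, 0.4]
  cam~ 1.437 effort 4.04 [-1.390e+00 -4.481e+01 -1.999e+01 -5.800e-01 -6.300e-01  4.000e-02]
```

```bash
python3 -m handwheel '[{"gripper":1,"tx":0.001,"ty":0.012,"tz":0,"rx":0,"ry":0,"rz":0},{"gripper":1,"tx":0.005,"ty":0.012,"tz":0,"rx":0,"ry":0,"rz":0},{"gripper":1,"tx":0.0,"ty":0,"tz":-0.05,"rx":0,"ry":0,"rz":0},{"gripper":1,"tx":0,"ty":0,"tz":-0.06,"rx":0,"ry":0,"rz":0},{"gripper":1,"tx":0,"ty":0,"tz":-0.06,"rx":0,"ry":0,"rz":0},{"gripper":1,"tx":0,"ty":0,"tz":0,"rx":0,"ry":0,"rz":0}]'
python3 - <<'E'
from h import *
p=snap('wrist','w5.png');P=cloud(p);I=p['image'].astype(int)
red=(I[...,0]>100)&(I[...,1]<70)&(I[...,2]<70)&(P[...,2]>126)&(P[...,2]<142)&(P[...,1]>-100)&(P[...,1]<90)
q=np.median(P[red],axis=0);print(red.sum(),q)
d=q[:2]-[658.5,62];cy,sy=np.cos(.178),np.sin(.178);x=d[0]*cy+d[1]*sy;y=-d[0]*sy+d[1]*cy
print(x,y,np.arctan2(y,x+101)%6.2832-2.356)
snap('side','s5.png')
E
```

```text
t: 14.78
ee_pos: [478.3, 8.0, 465.3]
orientation: [-0.279, 3.119, -0.002]
ft_force: [-0.4, 0.2, -0.4]
width: 0.3
173 [495.63459759 -29.36450237 134.06919958]
-176.4692323861958 -61.08372627724182 1.466045202556356
```

View pics/w5.png

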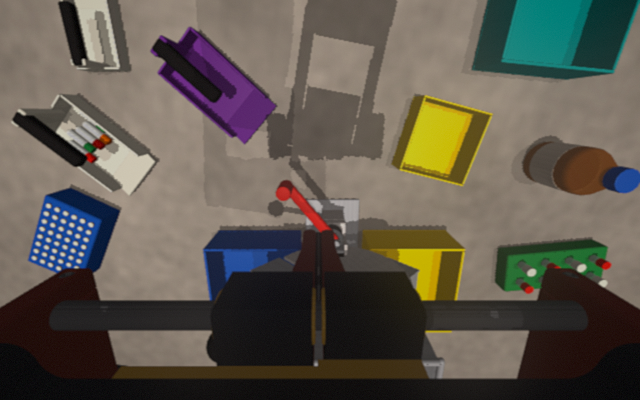

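View pics/s5.png

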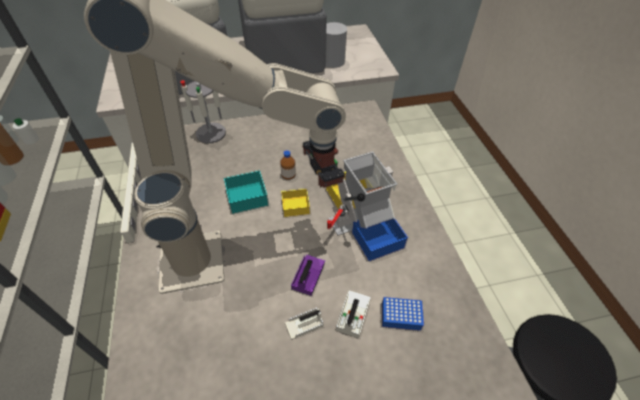

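```bash
python3 -m handwheel '[{"gripper":0,"tx":0.005,"ty":-0.055,"tz":0,"rx":0,"ry":0,"rz":0},{"gripper":0,"tx":0.005,"ty":-0.055,"tz":0,"rx":0,"ry":0,"rz":0},{"gripper":0,"tx":0.005,"ty":-0.055,"tz":0,"rx":0,"ry":0,"rz":0},{"gripper":0,"tx":0.005,"ty":-0.055,"tz":0,"rx":0,"ry":0,"rz":0},{"gripper":0,"tx":0.005,"ty":-0.055,"tz":0,"rx":0,"ry":0,"rz":0},{"gripper":0,"tx":0.006,"ty":-0.056,"tz":0,"rx":0,"ry":0,"rz":0}]'
python3 -m handwheel '[{"gripper":0,"tx":0,"ty":0,"tz":0,"rx":0,"ry":0,"rz":10.2},{"gripper":0,"tx":0,"ty":0,"tz":0,"rx":0,"ry":0,"rz":10.2},{"gripper":0,"tx":0,"ty":0,"tz":0,"rx":0,"ry":0,"rz":10.2},{"gripper":0,"tx":0,"ty":0,"tz":0,"rx":0,"ry":0,"rz":10.2},{"gripper":0,"tx":0,"ty":0,"tz":0,"rx":0,"ry":0,"rz":10.2},{"gripper":0,"tx":0,"ty":0,"tz":0,"rx":0,"ry":0,"rz":10.2},{"gripper":0,"tx":0,"ty":0,"tz":0,"rx":0,"ry":0,"rz":10.2}]'
python3 -m handwheel '[{"gripper":0,"tx":0,"ty":0,"tz":0,"rx":0,"ry":0,"rz":10.2},{"gripper":0,"tx":0,"ty":0,"tz":0,"rx":0,"ry":0,"rz":10.2},{"gripper":0,"tx":0,"ty":0,"tz":0,"rx":0,"ry":0,"rz":10.2},{"gripper":0,"tx":0,"ty":0,"tz":0,"rx":0,"ry":0,"rz":10.2},{"gripper":0,"tx":0,"ty":0,"tz":0,"rx":0,"ry":0,"rz":10.2},{"gripper":0,"tx":0,"ty":0,"tz":0,"rx":0,"ry":0,"rz":10.2},{"gripper":0,"tx":0,"ty":0,"tz":0,"rx":0,"ry":0,"rz":0}]'
cat > sc.py <<'E'
import sys
from h import *
p=snap('wrist',sys.argv[1]);P=cloud(p);I=p['image'].astype(int)
o=p['obs'];print(o['t'],o['qpos'].round(3),o['ee_pos'].round(1),R.from_rotvec(o['orientation']).as_matrix().round(3).tolist())
X,Y,Z=P[...,0],P[...,1],P[...,2]
m=(X>430)&(X<600)&(Y<-250)&(Y>-420)&(Z>68)&(Z<85)&(I.max(-1)<80);q=P[m]
r=cv2.minAreaRect(q[:,:2].astype(np.float32))
print('bar',m.sum(),r,np.median(q,axis=0)); print(cv2.boxPoints(r))
E
python3 sc.py w6.png
```

```text
t: 15.62
ee_pos: [505.1, -325.2, 457.8]
orientation: [0.278, -3.126, -0.004]
ft_force: [1.5, -0.0, 0.2]
width: 57.1
t: 16.5
ee_pos: [505.2, -323.3, 457.6]
orientation: [-1.605, -2.695, -0.0]
ft_force: [-0.3, 0.9, 0.5]
width: 87.8
t: 17.38
ee_pos: [505.2, -323.4, 458.2]
orientation: [-2.749, -1.513, 0.003]
ft_force: [0.6, -0.4, -0.3]
width: 87.8
17.375 [-0.589  0.331  1.637 -0.     1.178 -0.025] [ 505.2 -323.4  458.2] [[0.535, 0.845, -0.003], [0.845, -0.535, 0.002], [-0.0, -0.004, -1.0]]
bar 823 ((497.5176696777344, -339.64990234375), (88.17972564697266, 17.61484146118164), 56.41969299316406) [ 498.79824398 -336.67309688   78.19591134]
[[ 465.7938  -371.51025]
 [ 480.4689  -381.2531 ]
 [ 529.2416  -307.78955]
 [ 514.5664  -298.0467 ]]
```

View pics/w6.png

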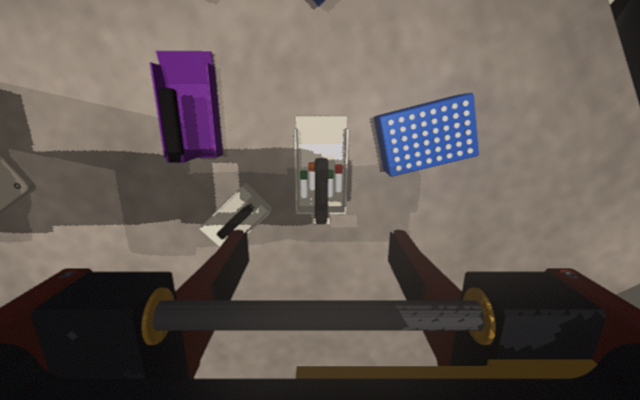

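```bash
python3 -m handwheel '[{"gripper":0.3,"tx":-0.0015,"ty":0.0015,"tz":0.04,"rx":0,"ry":0,"rz":1},{"gripper":0.3,"tx":0,"ty":0,"tz":0.05,"rx":0,"ry":0,"rz":0},{"gripper":0.3,"tx":0,"ty":0,"tz":0.05,"rx":0,"ry":0,"rz":0},{"gripper":0.3,"tx":0,"ty":0,"tz":0,"rx":0,"ry":0,"rz":0}]'
python3 sc.py w7.png
```

```text
t: 17.92
ee_pos: [504.5, -324.8, 316.4]
orientation: [-2.757, -1.489, 0.007]
ft_force: [-0.4, -0.3, 0.4]
width: 61.3
17.925 [-0.592  0.5    1.743 -0.     0.908 -0.011] [ 504.5 -324.8  316.4] [[0.549, 0.836, -0.008], [0.836, -0.549, 0.005], [0.0, -0.009, -1.0]]
bar 2015 ((497.46307373046875, -339.600341796875), (88.79098510742188, 17.705163955688477), 57.533836364746094) [ 499.64343862 -335.98150788   78.18099634]
[[ 466.1625  -372.3051 ]
 [ 481.1005  -381.80927]
 [ 528.7637  -306.89557]
 [ 513.8257  -297.39142]]
```

View pics/w7.png

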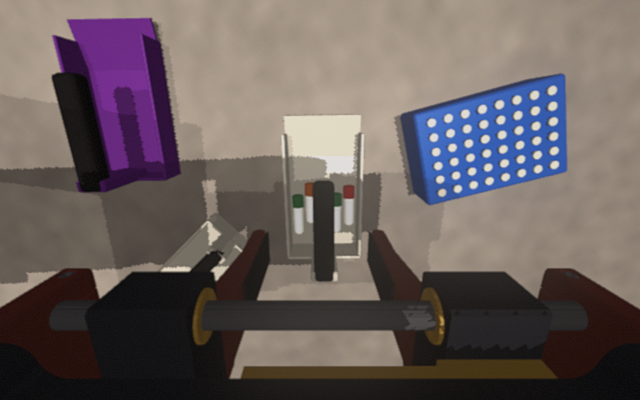

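```bash
python3 -m handwheel '[{"gripper":0.3,"tx":0,"ty":0.002,"tz":0.03,"rx":0,"ry":0,"rz":0},{"gripper":0.3,"tx":0,"ty":0,"tz":0.03,"rx":0,"ry":0,"rz":0},{"gripper":0.3,"tx":0,"ty":0,"tz":0.022,"rx":0,"ry":0,"rz":0},{"gripper":0.3,"tx":0,"ty":0,"tz":0,"rx":0,"ry":0,"rz":0},{"gripper":1,"tx":0,"ty":0,"tz":0,"rx":0,"ry":0,"rz":0},{"gripper":1,"tx":0,"ty":0,"tz":0,"rx":0,"ry":0,"rz":0},{"gripper":1,"tx":0,"ty":0,"tz":0,"rx":0,"ry":0,"rz":0},{"gripper":1,"tx":0,"ty":0,"tz":0,"rx":0,"ry":0,"rz":0}]'
```

```text
t: 18.98
ee_pos: [507.7, -327.1, 239.1]
orientation: [2.766, 1.488, 0.0]
ft_force: [-0.0, -0.1, -0.0]
width: 25.2
```

```bash
python3 -m handwheel '[{"gripper":0.7,"tx":0,"ty":0,"tz":0.005,"rx":0,"ry":0,"rz":0},{"gripper":0.75,"tx":0,"ty":0,"tz":0,"rx":0,"ry":0,"rz":0},{"gripper":1,"tx":0,"ty":0,"tz":0,"rx":0,"ry":0,"rz":0},{"gripper":1,"tx":0,"ty":0,"tz":0,"rx":0,"ry":0,"rz":0},{"gripper":1,"tx":0,"ty":0,"tz":0,"rx":0,"ry":0,"rz":0},{"gripper":1,"tx":0,"ty":0,"tz":0,"rx":0,"ry":0,"rz":0}]'
```

```text
t: 19.73
ee_pos: [507.6, -327.0, 233.6]
orientation: [-2.766, -1.489, 0.0]
ft_force: [-0.5, 0.0, -2.9]
width: 17.5
```

```bash
python3 -m handwheel '[{"gripper":1,"tx":0,"ty":0,"tz":-0.01,"rx":0,"ry":0,"rz":0},{"gripper":1,"tx":0,"ty":0,"tz":-0.02,"rx":0,"ry":0,"rz":0},{"gripper":1,"tx":0,"ty":0,"tz":-0.03,"rx":0,"ry":0,"rz":0},{"gripper":1,"tx":0,"ty":0,"tz":-0.04,"rx":0,"ry":0,"rz":0},{"gripper":1,"tx":0,"ty":0,"tz":-0.04,"rx":0,"ry":0,"rz":0},{"gripper":1,"tx":0,"ty":0,"tz":-0.04,"rx":0,"ry":0,"rz":0},{"gripper":1,"tx":0,"ty":0,"tz":-0.04,"rx":0,"ry":0,"rz":0},{"gripper":1,"tx":0,"ty":0,"tz":-0.04,"rx":0,"ry":0,"rz":0}]'
python3 -m handwheel '[{"gripper":1,"tx":0,"ty":0,"tz":-0.02,"rx":0,"ry":0,"rz":-6},{"gripper":1,"tx":0,"ty":0,"tz":-0.01,"rx":0,"ry":0,"rz":-6},{"gripper":1,"tx":0,"ty":0,"tz":0,"rx":0,"ry":0,"rz":-6},{"gripper":1,"tx":0,"ty":0,"tz":0,"rx":0,"ry":0,"rz":-6},{"gripper":1,"tx":0,"ty":0,"tz":0,"rx":0,"ry":0,"rz":-6},{"gripper":1,"tx":0,"ty":0,"tz":0,"rx":0,"ry":0,"rz":-6},{"gripper":1,"tx":0,"ty":0,"tz":0,"rx":0,"ry":0,"rz":-6},{"gripper":1,"tx":0,"ty":0,"tz":0,"rx":0,"ry":0,"rz":-0.7}]'
python3 - <<'E'
from h import *
p=snap('wrist','w8.png');o=ctrl.get_obs();M=R.from_rotvec(o['orientation']).as_matrix();print(o['t'],o['ee_pos'],M.round(3).tolist(),o['width'])
print('delta tool to pre (681.5,-66,515):',(M.T@(np.array([681.5,-66,515])-o['ee_pos'])).round(1), 'yaw',np.degrees(np.arctan2(M[1,0],M[0,0])))
E
```

```text
t: 20.72
ee_pos: [507.1, -326.7, 496.8]
orientation: [2.765, 1.488, 0.001]
ft_force: [0.9, -0.8, -1.9]
width: 17.6
t: 21.72
ee_pos: [507.2, -326.7, 525.1]
orientation: [2.034, 2.392, 0.0]
ft_force: [0.4, -0.3, -2.9]
width: 17.7
21.775 [ 507.30456282 -326.81071368  524.889261  ] [[-0.16, 0.987, 0.001], [0.987, 0.16, -0.001], [-0.001, 0.001, -1.0]] 17.89626434006956
delta tool to pre (681.5,-66,515): [229.5 213.7   9.9] yaw 99.22039109647578
```

View pics/w8.png

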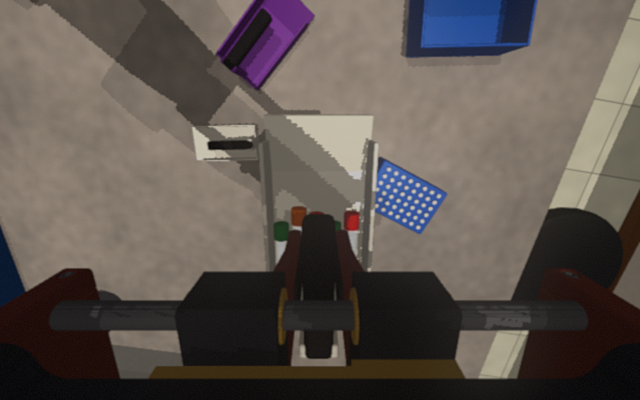

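```bash
python3 -m handwheel '[{"gripper":1,"tx":0.01,"ty":0.012,"tz":0,"rx":0,"ry":0,"rz":-1},{"gripper":1,"tx":0.02,"ty":0.024,"tz":0,"rx":0,"ry":0,"rz":0},{"gripper":1,"tx":0.033,"ty":0.036,"tz":0,"rx":0,"ry":0,"rz":0},{"gripper":1,"tx":0.036,"ty":0.036,"tz":0,"rx":0,"ry":0,"rz":0},{"gripper":1,"tx":0.036,"ty":0.036,"tz":0,"rx":0,"ry":0,"rz":0},{"gripper":1,"tx":0.036,"ty":0.034,"tz":0,"rx":0,"ry":0,"rz":0},{"gripper":1,"tx":0.03,"ty":0.022,"tz":0,"rx":0,"ry":0,"rz":0},{"gripper":1,"tx":0.018,"ty":0.012,"tz":0,"rx":0,"ry":0,"rz":0}]'
python3 -m handwheel '[{"gripper":1,"tx":0.008,"ty":0.004,"tz":0,"rx":0,"ry":0,"rz":0},{"gripper":1,"tx":0,"ty":0,"tz":0,"rx":0,"ry":0,"rz":0}]'
cat > lip.py <<'E'
import sys
from h import *
s=snap('side',sys.argv[1]);t=snap('top','t'+sys.argv[1])
o=ctrl.get_obs();M=R.from_rotvec(o['orientation']).as_matrix()
L=M@[80,0,221]+o['ee_pos'];d=L[:2]-[658.5,62];cy,sy=np.cos(.178),np.sin(.178)
print(o['t'],o['ee_pos'].round(1),o['qpos'].round(2),'lip chute',round(d[0]*cy+d[1]*sy,1),round(-d[0]*sy+d[1]*cy,1),L[2].round(1),'tilt',np.degrees(np.arcsin(-M[2,0])),'yaw',np.degrees(np.arctan2(M[1,0],M[0,0])),o['width'])
c=s['image'][110:260,280:450];cv2.imwrite('pics/c'+sys.argv[1],cv2.cvtColor(cv2.resize(c,None,fx=4,fy=4,interpolation=cv2.INTER_CUBIC),cv2.COLOR_RGB2BGR))
E
python3 lip.py p1.png
```

```text
t: 22.78
ee_pos: [678.2, -71.3, 523.5]
orientation: [-2.011, -2.413, -0.0]
ft_force: [0.2, -0.6, -2.3]
width: 17.9
t: 23.02
ee_pos: [679.7, -65.4, 523.6]
orientation: [-2.014, -2.411, 0.001]
ft_force: [0.6, -1.0, -2.1]
width: 17.9
23.125 [679.5 -66.4 523.8] [-0.11  0.41  1.37 -0.    1.36 -0.29] lip chute -2.1 -50.1 302.7 tilt 0.019038020326108154 yaw 100.20622427594252 18.052887066958462
```

View pics/cp1.png

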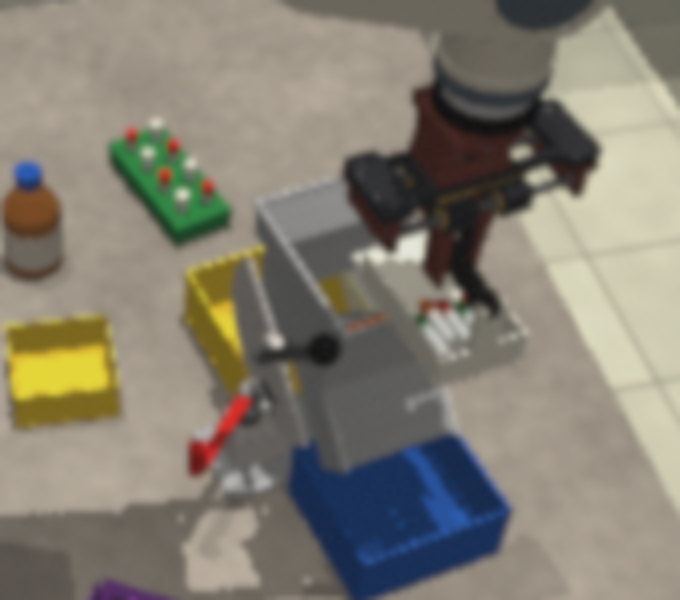

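```bash
python3 -m handwheel '[{"gripper":1,"tx":0,"ty":-0.001,"tz":0.015,"rx":0,"ry":0,"rz":0},{"gripper":1,"tx":0.0196,"ty":0,"tz":-0.0061,"rx":0,"ry":-5,"rz":0},{"gripper":1,"tx":0.0196,"ty":0,"tz":-0.0061,"rx":0,"ry":-5,"rz":0},{"gripper":1,"tx":0.0196,"ty":0,"tz":-0.0061,"rx":0,"ry":-5,"rz":0},{"gripper":1,"tx":0,"ty":0,"tz":0,"rx":0,"ry":0,"rz":0}]'
python3 lip.py p2.png
```

```text
t: 23.75
ee_pos: [667.8, -5.7, 521.0]
orientation: [1.877, 2.252, -0.247]
ft_force: [0.1, -0.7, -2.3]
width: 17.9
23.85 [668.1  -7.1 521. ] [ 0.02  0.38  1.43 -0.27  1.3  -0.09] lip chute -3.1 -49.2 286.9 tilt 14.897629671087763 yaw 100.27751979026229 17.70699839931849
```

View pics/cp2.png

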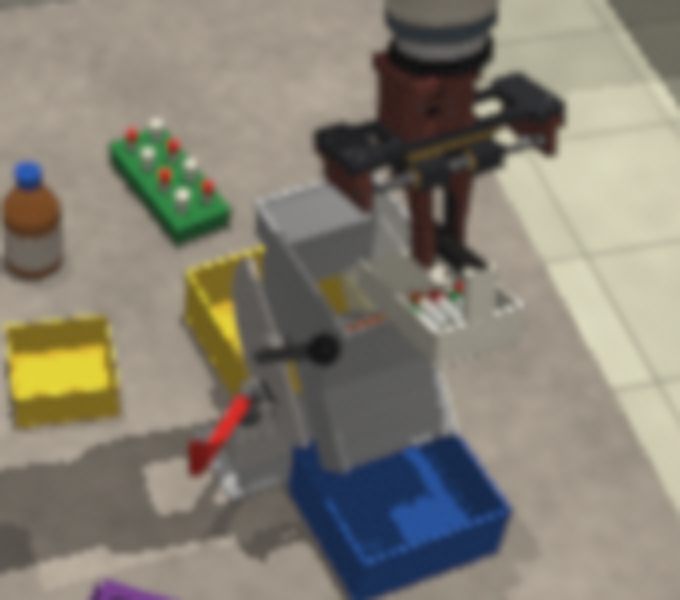

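Lip well placed, tubes still in; continue tilting.

```bash
python3 -m handwheel '[{"gripper":1,"tx":0.0196,"ty":0,"tz":-0.0061,"rx":0,"ry":-5,"rz":0},{"gripper":1,"tx":0.0196,"ty":0,"tz":-0.0061,"rx":0,"ry":-5,"rz":0},{"gripper":1,"tx":0.0196,"ty":0,"tz":-0.0061,"rx":0,"ry":-5,"rz":0},{"gripper":1,"tx":0.0196,"ty":0,"tz":-0.0061,"rx":0,"ry":-5,"rz":0},{"gripper":1,"tx":0,"ty":0,"tz":0,"rx":0,"ry":0,"rz":0}]'
python3 lip.py p3.png
python3 -m handwheel '[{"gripper":1,"tx":0.0196,"ty":0,"tz":-0.0061,"rx":0,"ry":-5,"rz":0},{"gripper":1,"tx":0.0196,"ty":0,"tz":-0.0061,"rx":0,"ry":-5,"rz":0},{"gripper":1,"tx":0.0196,"ty":0,"tz":-0.0061,"rx":0,"ry":-5,"rz":0},{"gripper":1,"tx":0,"ty":0,"tz":0,"rx":0,"ry":0,"rz":0},{"gripper":1,"tx":0,"ty":0,"tz":0,"rx":0,"ry":0,"rz":0},{"gripper":1,"tx":0,"ty":0,"tz":0,"rx":0,"ry":0,"rz":0}]'
python3 lip.py p4.png
```

```text
t: 24.48
ee_pos: [653.7, 73.7, 513.2]
orientation: [1.681, 2.016, -0.531]
ft_force: [0.7, -0.2, -1.2]
width: 17.6
24.575 [654.   72.6 514.2] [ 0.2   0.39  1.47 -0.63  1.35  0.19] lip chute -2.6 -49.5 287.1 tilt 34.869754956450954 yaw 100.24850541606891 17.3964811350156
t: 25.32
ee_pos: [644.0, 128.1, 491.5]
orientation: [1.526, 1.824, -0.709]
ft_force: [-0.2, -0.4, -1.6]
width: 17.8
25.425 [643.8 128.4 491.3] [ 0.33  0.44  1.5  -0.87  1.44  0.38] lip chute -2.5 -49.7 287.9 tilt 49.94852401853323 yaw 100.13456315798548 17.803418558417384
```

View pics/cp3.png

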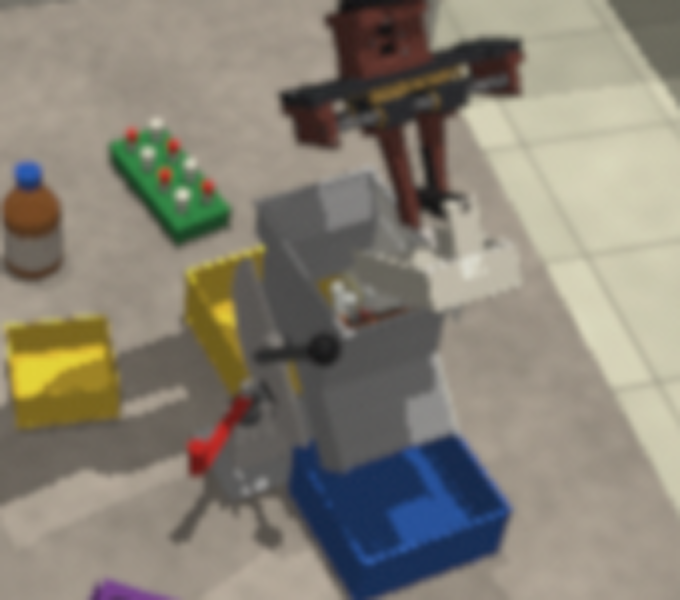

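View pics/cp4.png

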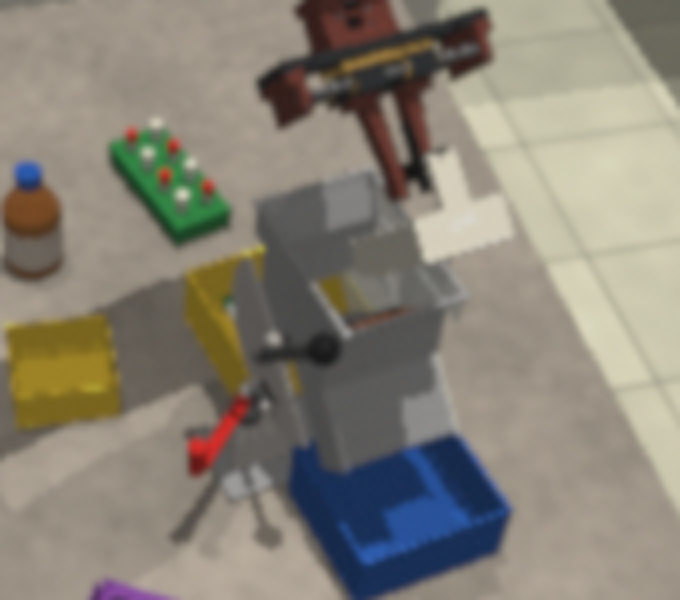

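```bash
python3 -m handwheel '[{"gripper":1,"tx":-0.03,"ty":0,"tz":0.0133,"rx":0,"ry":8,"rz":0},{"gripper":1,"tx":-0.03,"ty":0,"tz":0.0133,"rx":0,"ry":8,"rz":0},{"gripper":1,"tx":-0.03,"ty":0,"tz":0.0133,"rx":0,"ry":8,"rz":0},{"gripper":1,"tx":-0.03,"ty":0,"tz":0.0133,"rx":0,"ry":8,"rz":0},{"gripper":1,"tx":-0.03,"ty":0,"tz":0.0133,"rx":0,"ry":8,"rz":0},{"gripper":1,"tx":-0.03,"ty":0,"tz":0.0133,"rx":0,"ry":8,"rz":0},{"gripper":1,"tx":-0.0077,"ty":0,"tz":-0.012,"rx":0,"ry":2,"rz":0},{"gripper":1,"tx":0,"ty":0,"tz":0,"rx":0,"ry":0,"rz":0}]'
python3 lip.py p5.png
python3 - <<'E'
from h import *
o=ctrl.get_obs();M=R.from_rotvec(o['orientation']).as_matrix()
print((M.T@(np.array([507.6,-327,525])-o['ee_pos'])).round(1), M.round(3).tolist())
t=cv2.imread('pics/tp5.png');cv2.imwrite('pics/tp5c.png',cv2.resize(t[110:230,250:420],None,fx=4,fy=4))
E
```

```text
t: 26.42
ee_pos: [679.1, -65.6, 525.1]
orientation: [2.013, 2.407, 0.001]
ft_force: [-0.1, 0.5, -1.3]
width: 17.8
26.525 [678.8 -64.1 524.1] [-0.11  0.41  1.37 -0.    1.36 -0.29] lip chute -2.3 -48.1 302.9 tilt 0.10258093289150158 yaw 100.31448410132221 17.804084836716804
[-228.  -215.5   -0.8] [[-0.179, 0.984, 0.001], [0.984, 0.179, -0.002], [-0.002, 0.001, -1.0]]
```

View pics/tp5c.png

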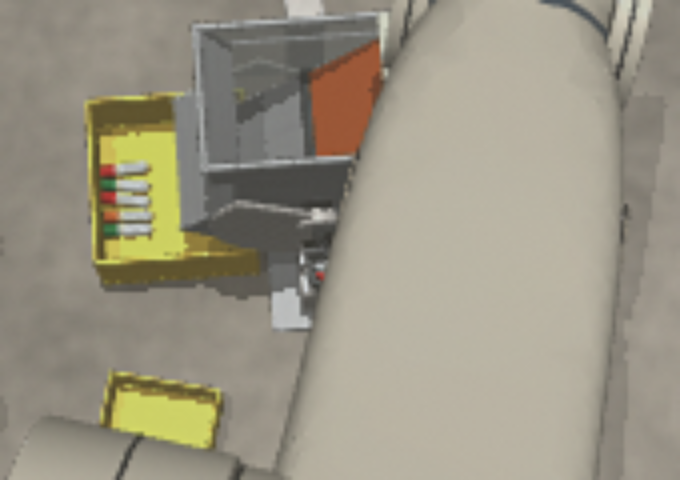

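View pics/cp5.png

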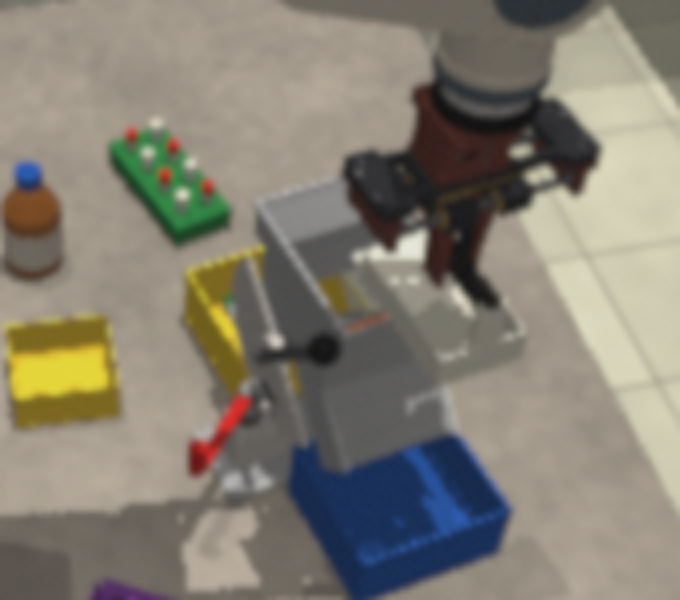

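```bash
python3 -m handwheel '[{"gripper":1,"tx":-0.04,"ty":-0.037,"tz":0,"rx":0,"ry":0,"rz":0},{"gripper":1,"tx":-0.04,"ty":-0.037,"tz":0,"rx":0,"ry":0,"rz":0},{"gripper":1,"tx":-0.04,"ty":-0.037,"tz":0,"rx":0,"ry":0,"rz":0},{"gripper":1,"tx":-0.04,"ty":-0.037,"tz":0,"rx":0,"ry":0,"rz":0},{"gripper":1,"tx":-0.04,"ty":-0.037,"tz":0,"rx":0,"ry":0,"rz":0},{"gripper":1,"tx":-0.028,"ty":-0.0305,"tz":0,"rx":0,"ry":0,"rz":0}]'
python3 -m handwheel '[{"gripper":1,"tx":0,"ty":0,"tz":0,"rx":0,"ry":0,"rz":8.5},{"gripper":1,"tx":0,"ty":0,"tz":0,"rx":0,"ry":0,"rz":8.5},{"gripper":1,"tx":0,"ty":0,"tz":0,"rx":0,"ry":0,"rz":8.5},{"gripper":1,"tx":0,"ty":0,"tz":0,"rx":0,"ry":0,"rz":8.5},{"gripper":1,"tx":0,"ty":0,"tz":0,"rx":0,"ry":0,"rz":8.6},{"gripper":1,"tx":0,"ty":0,"tz":0.04,"rx":0,"ry":0,"rz":0},{"gripper":1,"tx":0,"ty":0,"tz":0.05,"rx":0,"ry":0,"rz":0},{"gripper":1,"tx":0,"ty":0,"tz":0,"rx":0,"ry":0,"rz":0}]'
python3 - <<'E'
from h import *
o=ctrl.get_obs();M=R.from_rotvec(o['orientation']).as_matrix()
print((M.T@(np.array([507.6,-327,233.8])-o['ee_pos'])).round(1), M.round(3).tolist(),R.from_matrix(M.T@R.from_rotvec([-2.766,-1.489,0]).as_matrix()).as_rotvec(degrees=True))
snap('side','s9.png');snap('wrist','w9.png')
E
```

```text
t: 27.28
ee_pos: [506.7, -328.0, 523.4]
orientation: [2.012, 2.412, -0.002]
ft_force: [0.3, 0.0, -2.1]
width: 17.5
t: 28.28
ee_pos: [506.9, -325.8, 429.9]
orientation: [-2.745, -1.515, 0.007]
ft_force: [0.5, -0.3, -0.4]
width: 17.9
[ -0.5   2.7 196.1] [[0.533, 0.846, -0.007], [0.846, -0.533, 0.004], [-0.001, -0.008, -1.0]] [-0.430596    0.0486249   1.20808271]
```

View pics/s9.png

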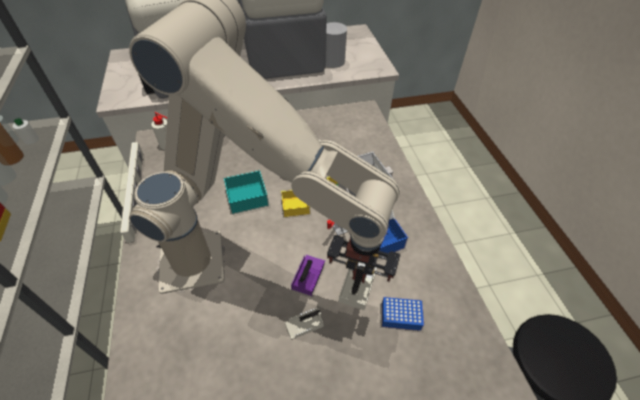

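View pics/w9.png

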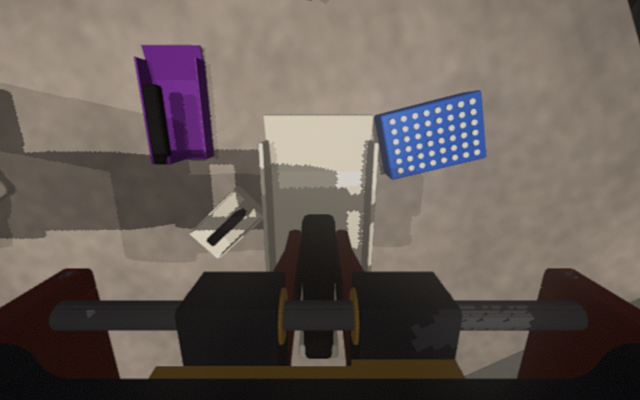

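Scoop empty. Descend 196 mm, slow at the end.

```bash
python3 -m handwheel '[{"gripper":1,"tx":0,"ty":0.0015,"tz":0.04,"rx":0,"ry":0,"rz":1.2},{"gripper":1,"tx":0,"ty":0,"tz":0.05,"rx":0,"ry":0,"rz":0},{"gripper":1,"tx":0,"ty":0,"tz":0.05,"rx":0,"ry":0,"rz":0},{"gripper":1,"tx":0,"ty":0,"tz":0.03,"rx":0,"ry":0,"rz":0},{"gripper":1,"tx":0,"ty":0,"tz":0.015,"rx":0,"ry":0,"rz":0},{"gripper":1,"tx":0,"ty":0,"tz":0,"rx":0,"ry":0,"rz":0}]'
```

```text
t: 29.12
ee_pos: [509.5, -328.9, 249.1]
orientation: [2.767, 1.486, 0.001]
ft_force: [-0.7, -0.8, -1.5]
width: 17.5
```

```bash
python3 -m handwheel '[{"gripper":1,"tx":0,"ty":0,"tz":0.007,"rx":0,"ry":0,"rz":0},{"gripper":1,"tx":0,"ty":0,"tz":0.005,"rx":0,"ry":0,"rz":0},{"gripper":1,"tx":0,"ty":0,"tz":0,"rx":0,"ry":0,"rz":0}]';python3 -m handwheel '[{"gripper":1,"tx":0,"ty":0,"tz":0.002,"rx":0,"ry":0,"rz":0}]';python3 -m handwheel '[{"gripper":1,"tx":0,"ty":0,"tz":0.001,"rx":0,"ry":0,"rz":0}]'
```

```text
t: 29.5
ee_pos: [508.7, -328.6, 236.3]
orientation: [2.768, 1.486, 0.0]
ft_force: [0.3, 0.5, -1.2]
width: 17.6
t: 29.62
ee_pos: [508.9, -328.7, 234.5]
orientation: [2.767, 1.486, 0.001]
ft_force: [0.2, -0.3, -2.0]
width: 18.0
t: 29.75
ee_pos: [508.8, -328.6, 233.2]
orientation: [2.768, 1.486, 0.0]
ft_force: [0.3, 3.0, 6.1]
width: 17.8
```

Bench contact felt (+6 N). Release and go up.

```bash
python3 -m handwheel '[{"gripper":0.4,"tx":0,"ty":0,"tz":0,"rx":0,"ry":0,"rz":0},{"gripper":0.4,"tx":0,"ty":0,"tz":0,"rx":0,"ry":0,"rz":0},{"gripper":0.4,"tx":0,"ty":0,"tz":0,"rx":0,"ry":0,"rz":0},{"gripper":0.4,"tx":0,"ty":0,"tz":0,"rx":0,"ry":0,"rz":0},{"gripper":0.4,"tx":0,"ty":0,"tz":-0.03,"rx":0,"ry":0,"rz":0},{"gripper":0.4,"tx":0,"ty":0,"tz":-0.05,"rx":0,"ry":0,"rz":0},{"gripper":0.4,"tx":0,"ty":0,"tz":-0.06,"rx":0,"ry":0,"rz":0},{"gripper":0.4,"tx":0,"ty":0,"tz":-0.06,"rx":0,"ry":0,"rz":0}]'
python3 sc.py w10.png; python3 lip.py p10.png
python3 - <<'E'
import cv2
t=cv2.imread('pics/tp10.png');cv2.imwrite('pics/tp10c.png',cv2.resize(t[100:270,220:480],None,fx=3,fy=3))
E
```

```text
t: 30.75
ee_pos: [508.5, -328.4, 434.9]
orientation: [-2.767, -1.486, 0.0]
ft_force: [0.4, -0.0, 0.2]
width: 52.7
30.75 [-0.593  0.362  1.648 -0.     1.132 -0.008] [ 508.5 -328.4  434.9] [[0.552, 0.834, -0.0], [0.834, -0.552, 0.0], [-0.0, -0.0, -1.0]]
bar 939 ((499.7342224121094, -341.92340087890625), (87.57270050048828, 17.888996124267578), 55.167930603027344) [ 501.1477198  -339.80854829   78.14580131]
[[ 467.38272 -372.75568]
 [ 482.06656 -382.9734 ]
 [ 532.0857  -311.09113]
 [ 517.40186 -300.8734 ]]
30.9 [ 509.3 -329.   437.2] [-0.59  0.36  1.65  0.    1.13 -0.01] lip chute -159.5 -301.8 216.2 tilt 0.0027440356536687894 yaw 56.468802267680466 52.48123623891678
```

View pics/w10.png

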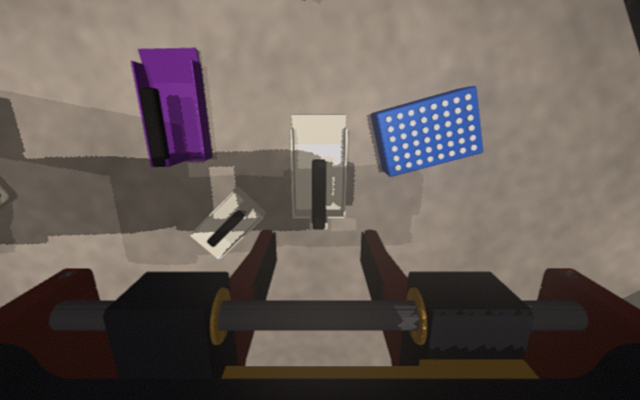

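View pics/tp10c.png

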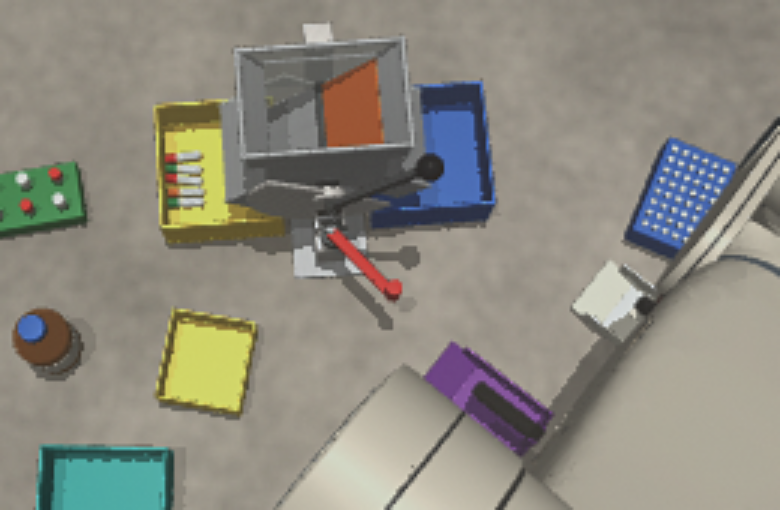

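View pics/cp10.png

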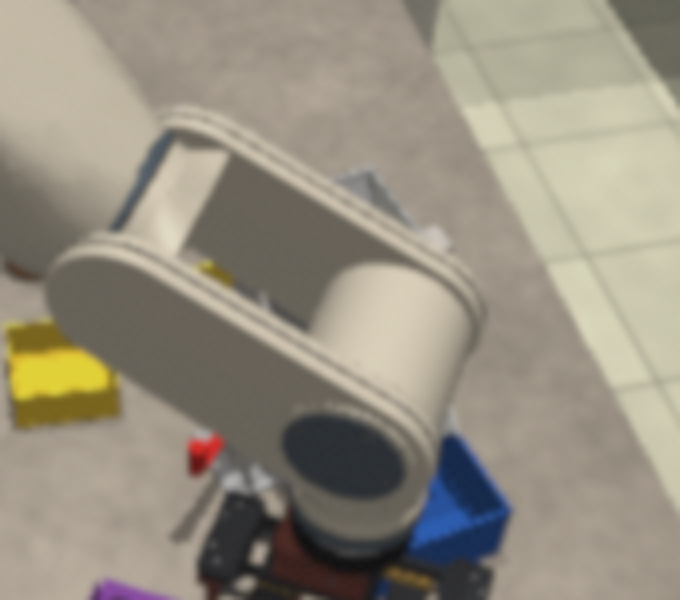

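```bash
python3 -c "
from workcell import ctrl
print(ctrl.close_job())"
```

```text
the job is handed in; nothing more can be done
None
```

I swung the diverter over, tightened the clamp, tipped all five tubes into the yellow tub, and handed the job in at about 31 s of the 72 s allowed.

- **Diverter:** I pushed the hand lever towards the chute's -y side until it met the stop, at about 31 N. The last pictures show it still leaning there.
- **Clamp:** I turned the cam to about 1.45 rad. The last readings while it moved were 4.5, 7.3 and 4.0 N of effort, averaging about 5 N. The motion was stick-slip and the readings at rest fell to 1.7–3.4 N. I could only place the pad's first touch at roughly 1.0–1.2 rad, so I estimate the pad force at 50–90 N. I had no direct reading of it.
- **Tubes:** The final top view shows all five side by side in the yellow tub under the chute, with none visible in the blue tub.
- **Scoop:** It is empty and standing upright where it started, within about 3 mm; the top of its bar measures 78 mm, which puts the grip point at about 70 mm. The gripper was clear of everything at hand-in.
- **Other things:** The tip box, bottle, rack and look-alikes appear unmoved in the pictures; I did not re-measure them.

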